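# Close down the radio battery charging station

## Robot

A 7-joint arm with a two-finger parallel gripper is mounted at the origin on the work surface. World frame = base frame: x ahead of the robot, y to its left, z up, the work surface at z = 0. Lengths are in mm, angles in rad, forces in N, time in s.
With the tool pointing down it reaches from about 425 to 1025 mm from the base axis. Payload 3.6 kg.
Tool frame: the origin (TCP) lies at the very end of the fingers, on their centre line; the grasp point (between the pads) lies 19 mm behind it; z points along the fingers, y is the direction in which the jaws open and shut (so a half turn about z gives the same grasp; the last joint's range is limited). The gripper opens to 85 mm and grips with 20 to 120 N. Pads are 22 mm wide; open, the fingers measure 114 mm over their backs; the gripper's body (76 mm by 85 mm) begins 54 mm behind the grasp point. The pads swing forward as they close: fully open they stand 13 mm farther back than shut.
Start: joints at [-1.224, 0.591, 0.048, 1.609, -0.033, 0.943, -0.034], TCP at [309.327, 655.703, 231.302] pointing down, gripper open.
Joint ranges: [-2.69, 2.69], [-0.47, 2.24], [-1.27, 1.36], [0.19, 2.51], [-1.53, 4.68], [0.08, 2.07], [-3.09, 3.09]. Speed limits (rad/s): [2.57, 2.57, 3.14, 3.14, 3.14, 3.14, 3.14].

## Interface

Orientations are given as a unit quaternion [w, x, y, z].
In Python, from station import bot, optics, order gives the robot as it stands.
- The arm moves only by the tool carry_out, never from a script. Its argument "commands" is a list that holds one entry, the list of rows, each a list of 7 numbers: the turn, a rotation vector about the tool's x, y, z in degrees, then the shift along the tool's x, y, z in cm, then the finger opening in cm, from 0 to 8.54. In form: [[[rx, ry, rz, x, y, z, hand], ...]]. A call has 1 to 12 rows; each row is the pose to reach, as a shift and turn from the pose commanded when the call began, along the tool's axes at that moment; what a row does not reach only later rows make up. A row lasts 1/8 s, in which the tool goes at most 62.5 mm and 10.7 degrees, less where a joint would pass 70% of its speed; a pose out of reach is approached as far as the arm can. A call with a gripper value outside its range is refused whole. The fingers move at their own pace and stop on an object; "squeeze" is the grip in N (left out, the last holds). Time passes only in rows, so rows that repeat a pose let the fingers close. It gives the time, the measured TCP pose, the force and the opening at its end, in the units of the state.
- bot.sense(): the state, without advancing time (a new reading comes with each control period).
- optics.camera(name): name is "scene" or "top"; returns a dict with "img" (480x640x3 uint8, red, green, blue), "fovy" (degrees; the focal length in pixels is half the picture's height over the tangent of half this angle, whatever the lens; pixels are square), "cx", "cy" (the principal point, pixels), "k1" (the pictures are not rectified: a ray, as slopes to the right and down, at radius r is drawn at 1 + k1 r^2 times it, then the intrinsics apply), "world_to_cam" (4x4, takes a point from world to camera coordinates). Camera axes: x right, y down, z forward; pixel columns grow to the right and rows downward; lengths in mm; the calibration is good to about 2 mm. A picture is of the moment at which its call begins. There is no depth.
- order.job_done(): hands the job in, once; it reports no verdict.
The state is a dict: "time": time; "q": joint angles; "qd": joint speeds; "effort": joint torques, N m; "ee_pos": TCP position; "eef_rot": TCP orientation; "ft_force": force on the tool from outside, world axes, zero at the start; "torque": the same for the moment, N m; "finger_gap": finger opening in mm.
Only numpy, scipy, OpenCV 4.12 (cv2) and the standard library are available. Lean on these libraries where they do the work, as an engineer would, in place of code of your own. Each camera call takes 0.05 s, during which the arm holds its last target.

## Task

Charging is finished, so close down the charging station and pack its batteries: first turn the charge-current knob anticlockwise to its end stop, then slide the safety catch fully open and press the release button under it all the way down to disconnect the bays. Only then lift out every battery pack there is and stand each one upright in a pocket of its own in the carry tray. Finish with the safety catch slid fully back over the button, and leave the other things on the bench where they are.

Things in the scene. Friction and masses are not known exactly. Their poses are not given: they have to be found in the camera images.
- station: Charging station, fixed: grey console 230 x 320 mm, flat deck 50 mm above the bench, turned up to 0.2 rad, in the left or right half of the bench. Origin under its centre; x to its back, y to its left, z up. Front half: a row of four bays for packs, centres x -56, y -105, -35, 35, 105 mm, bezels 14 mm high on the deck. Back half: knob at x 58, y -98 mm; catch between two rails at x 58.
- charge_knob (a joint): Charge-current knob, rad: 0 = fully anticlockwise end stop (no current), grows clockwise seen from above, up to 3.0; starts between 1.7 and 2.8. It turns stiffly (0.04 N m) and stays where it is left.
- knob_grip (a point): On the axis of the black charge-current knob, mid-height of its grip bar: 42 mm long, 14 mm thick, 32 mm high, top 12 mm above this point and 40 mm above the deck, on a round skirt 44 mm wide. The point turns with the knob; the bar lies along its x (at the end stop along the station's x), white pointer line at the -x end. Clear for 70 mm around.
- catch (a joint): Safety catch, m: 0 = closed (as at the start), covering the release button; 0.052 = fully open, slid along the station's +y. It takes about 2 N and stays where it is left.
- catch_tab (a point): Mid-height of the thumb tab of the steel sliding plate (52 x 44 mm, top 21 mm above the deck), moves with it. Tab 12 mm thick along the slide direction (station y), 26 mm wide along x, 22 mm high; its top 11 mm above this point, 43 mm above the deck.
- release_button (a joint): Release button, m: 0 = up, 0.006 = fully down. Sprung: about 5 N at the bottom; comes up again when let go.
- button_top (a point): Centre of the top of the released button (a fixed point): round, grey, 25 mm wide, 16 mm above the deck, between rails 53 mm apart and 22 mm high. Free from above only with the catch open, when the plate's edge is 30 mm from its centre.
- tray: Carry tray, loose, 0.9 kg: aluminium tray 176 x 190 mm, 36 mm high, with a dark foam insert that has four pockets. Origin under its centre, x and y along the 176 and 190 mm sides. Stands on the bench in the half the station is not in, turned up to 0.4 rad.
- pocket0 (a point): Centre of the floor of a tray pocket: 52 mm along the tray's x, 74 mm along its y, floor 6 mm above the bench, 30 mm deep. All four start empty; any pack fits any pocket.
- pocket1 (a point): Centre of the floor of a tray pocket: 52 mm along the tray's x, 74 mm along its y, floor 6 mm above the bench, 30 mm deep. All four start empty; any pack fits any pocket.
- pocket2 (a point): Centre of the floor of a tray pocket: 52 mm along the tray's x, 74 mm along its y, floor 6 mm above the bench, 30 mm deep. All four start empty; any pack fits any pocket.
- pocket3 (a point): Centre of the floor of a tray pocket: 52 mm along the tray's x, 74 mm along its y, floor 6 mm above the bench, 30 mm deep. All four start empty; any pack fits any pocket.
- pack0_mid (a point): Centre of a battery pack (None if absent or held): dark box 38 mm (its x) x 60 mm (its y) x 72 mm high (its z), 0.24 kg, upright in a bay of the station, foot on the deck, 38 mm side along the station's x, top 122 mm above the bench. Two to four such packs are there, all alike.
- pack1_mid (a point): Centre of a battery pack (None if absent or held): dark box 38 mm (its x) x 60 mm (its y) x 72 mm high (its z), 0.24 kg, upright in a bay of the station, foot on the deck, 38 mm side along the station's x, top 122 mm above the bench. Two to four such packs are there, all alike.
- pack2_mid (a point): Centre of a battery pack (None if absent or held): dark box 38 mm (its x) x 60 mm (its y) x 72 mm high (its z), 0.24 kg, upright in a bay of the station, foot on the deck, 38 mm side along the station's x, top 122 mm above the bench. Two to four such packs are there, all alike.
- pack3_mid (a point): Centre of a battery pack (None if absent or held): dark box 38 mm (its x) x 60 mm (its y) x 72 mm high (its z), 0.24 kg, upright in a bay of the station, foot on the deck, 38 mm side along the station's x, top 122 mm above the bench. Two to four such packs are there, all alike.
- multimeter: Bystander: multimeter lying flat in front of the tray, 150 (its x) x 78 x 36 mm, origin under its centre.
- mug: Bystander: white mug, 76 mm wide, 90 mm high, origin under its centre.
- handheld: Bystander: handheld radio lying behind the station, 58 x 125 x 34 mm with a 90 mm antenna along its y, origin under the case's centre.
- morse_key: Bystander: morse key on a wooden base 75 x 120 mm, about 52 mm high, in front of the station, origin under its centre.
- screwdriver: Bystander: screwdriver 170 mm long lying behind the tray.
- adaptor: Bystander: brass coaxial adaptor, upright, 22 mm wide, 36 mm high, between station and tray, origin under its centre.

How it is judged (in metres and radians):
On the way, in this order (a step that is already met when the one before it is completed fails the run):
1. the charge-current knob is turned back to its end stop, with the catch still closed (value of joint charge_knob below 0.1 rad and value of joint catch below 0.008 m), for 0.2 s.
2. the safety catch is slid fully open (value of joint charge_knob below 0.1 rad and value of joint catch above 0.046 m), for 0.2 s.
3. the release button is pressed fully down, with the knob at its stop and every pack still in its bay (value of joint charge_knob below 0.1 rad and value of joint release_button above 0.0048 m and distance of each of pack0_mid, pack1_mid, pack2_mid, pack3_mid from where it was at the start of the episode below 0.025 m), for 0.1 s.
At the end, for the whole second after the job is handed in: Knob within 0.1 rad of its anticlockwise stop, catch closed to within 4 mm, button up, and every pack present standing upright (within 0.2 rad) on the floor of a tray pocket, released and at rest (value of joint charge_knob below 0.1 rad and value of joint catch below 0.004 m and value of joint release_button below 0.001 m and z of pack0_mid in the frame of tray between 0.03 and 0.05 m and angle between each of pack0_mid, pack1_mid, pack2_mid, pack3_mid's own z axis and vertical below 0.2 rad and x of pack0_mid in the frame of tray between -0.075 and 0.075 m and y of pack0_mid in the frame of tray between -0.08 and 0.08 m and linear speed of each of pack0, pack1, pack2, pack3 below 0.02 m/s and contact force between each of pack0, pack1, pack2, pack3 and the fingers below 0.2 N and z of pack1_mid in the frame of tray between 0.03 and 0.05 m and x of pack1_mid in the frame of tray between -0.075 and 0.075 m and y of pack1_mid in the frame of tray between -0.08 and 0.08 m and z of pack2_mid in the frame of tray between 0.03 and 0.05 m and x of pack2_mid in the frame of tray between -0.075 and 0.075 m and y of pack2_mid in the frame of tray between -0.08 and 0.08 m and z of pack3_mid in the frame of tray between 0.03 and 0.05 m and x of pack3_mid in the frame of tray between -0.075 and 0.075 m and y of pack3_mid in the frame of tray between -0.08 and 0.08 m); the robot touches nothing.
It fails at once if another thing on the bench is moved by more than 30 mm (distance of any of multimeter, mug, handheld, morse_key, screwdriver, adaptor from where it was at the start of the episode above 0.03 m).
Of pack0, pack1, pack2, pack3 only 2 to 4 are there at a start; the rules pass over those that are not, and their reading is None.
At some moment in a run one of tray may be knocked a few centimetres aside while the robot is not near it.
It also fails if it takes over 210 s, if anything falls off the work surface, if the arm or the gripper's body presses on something with over 40 N, if the wrist force passes 120 N, or if a joint passes its speed limit or range.

## Working session

There is one attempt and no reset: what is moved stays moved. The work goes in short steps, Python scripts to look and compute and a tool call to move; the robot and the scene stay as the last step left them, time stands still between calls to the robot, and variables do not carry over. Pictures are saved under pics/ and viewed, and the job is handed in when it is done.

Besides the shell and the picture viewer there is one more tool, called after "Request:" as name(argument=value, ...), one argument or row to a line, values as JSON. carry_out: Moves the arm, as the interface text tells. Its arguments: {"type":"object","properties":{"commands":{"type":"array"},"squeeze":{"type":"number"}},"required":["commands"]}

```bash
ls; mkdir -p pics; python3 - <<'E'
from station import bot, optics, order
import cv2
print(bot.sense())
for n in("scene","top"):
    c=optics.camera(n); cv2.imwrite(f"pics/{n}0.png",c["img"][:,:,::-1])
    print(n,c["fovy"],c["cx"],c["cy"],c["k1"],c["world_to_cam"].round(4).tolist() if hasattr(c["world_to_cam"],'round') else c["world_to_cam"])
E
```

```text
pics
{'time': 0.0, 'q': array([-1.22353374,  0.59212126,  0.0482738 ,  1.60983061, -0.0333273 ,
        0.94267231, -0.03371927]), 'qd': array([-0.00165804,  0.00114551, -0.00038991,  0.00033225,  0.00103963,
       -0.00025954,  0.00127891]), 'effort': array([-1.03816506e-03, -5.48691273e+01,  1.54648505e+00, -1.98122120e+01,
        9.54078161e-03,  8.73583602e-03,  5.18934144e-06]), 'ee_pos': array([308.92792068, 654.97818548, 230.13559634]), 'eef_rot': array([-1.99367909e-04,  2.18569071e-01,  9.75820845e-01, -1.09554969e-03]), 'ft_force': array([0.3318359 , 0.1797473 , 0.00966299]), 'torque': array([ 0.00272813, -0.03848997,  0.0401423 ]), 'finger_gap': 85.39205578178766}
scene 56.433047652336796 323.1014978194083 242.51933663276148 0.0020959195325117755 [[-0.8368, 0.5475, -0.0025, 460.9043], [0.3351, 0.5085, -0.7932, -107.5665], [-0.433, -0.6646, -0.609, 1042.6572], [0.0, 0.0, 0.0, 1.0]]
top 54.65669235746878 323.43728520410394 236.9966631668122 -0.038062608743328986 [[0.0165, -0.9997, 0.0199, -18.9338], [-0.9807, -0.02, -0.1946, 537.6037], [0.1949, -0.0163, -0.9807, 926.1994], [0.0, 0.0, 0.0, 1.0]]
```

View pics/scene0.png

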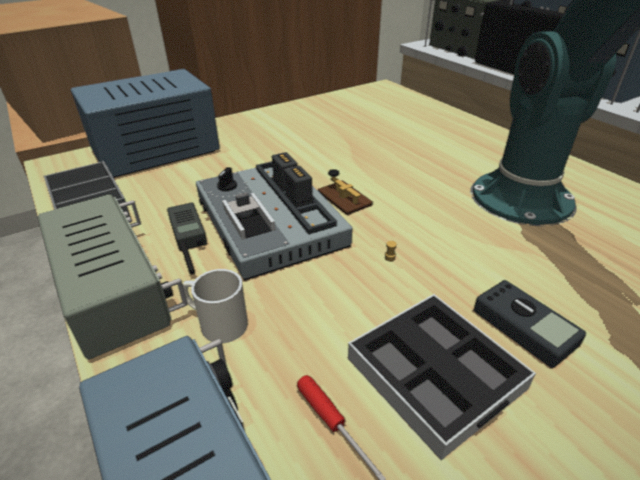

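View pics/top0.png

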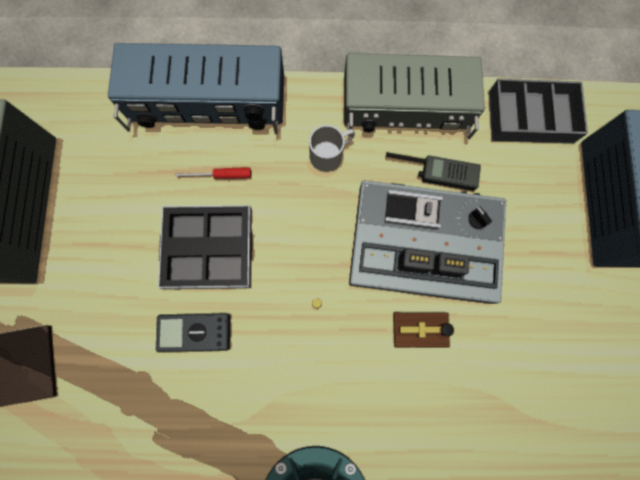

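The top view shows the station at about (430,240), two packs at (418,260) and (453,263), the tray at (206,247), and the adaptor at (317,303). I'll zoom in for corner pixels.

```bash
cat > h.py <<'E'
import numpy as np, cv2
from station import bot, optics, order
from scipy.spatial.transform import Rotation as R
def K(c):
    f=240/np.tan(np.radians(c["fovy"]/2)); return f,c["cx"],c["cy"],c["k1"]
def ray(c,uv):
    f,cx,cy,k1=K(c); d=np.array([(uv[0]-cx)/f,(uv[1]-cy)/f]); s=d.copy()
    for _ in range(20): s=d/(1+k1*(s@s))
    W=np.array(c["world_to_cam"]); o=-W[:3,:3].T@W[:3,3]; v=W[:3,:3].T@np.array([s[0],s[1],1]); return o,v
def onz(c,uv,z):
    o,v=ray(c,uv); return o+v*(z-o[2])/v[2]
def proj(c,p):
    f,cx,cy,k1=K(c); W=np.array(c["world_to_cam"]); q=W[:3,:3]@np.array(p,float)+W[:3,3]; s=q[:2]/q[2]; s=s*(1+k1*(s@s)); return np.array([cx+f*s[0],cy+f*s[1]])
def two(c1,u1,c2,u2):
    o1,v1=ray(c1,u1);o2,v2=ray(c2,u2)
    A=np.stack([v1,-v2],1);t=np.linalg.lstsq(A,o2-o1,rcond=None)[0]
    a=o1+v1*t[0];b=o2+v2*t[1];return (a+b)/2,np.linalg.norm(a-b)
E
cat > zoom.py <<'E'
import sys
from h import *
n,x,y,w,h,out=sys.argv[1],*map(int,sys.argv[2:6]),sys.argv[6]
im=optics.camera(n)["img"][y:y+h,x:x+w,::-1]
s=min(800//w,600//h); im=cv2.resize(im,None,fx=s,fy=s,interpolation=cv2.INTER_CUBIC)
for k in range(0,w,20): cv2.putText(im,str(x+k),(k*s,10),0,.35,(0,0,255),1); cv2.line(im,(k*s,12),(k*s,20),(0,0,255),1)
for k in range(0,h,20): cv2.putText(im,str(y+k),(0,k*s+4),0,.35,(0,0,255),1)
cv2.imwrite("pics/"+out,im)
E
python3 zoom.py top 340 170 180 140 zs.png; python3 zoom.py top 145 195 120 100 zt.png;python3 zoom.py scene 180 140 190 145 zss.png
```

```text
(no output)
```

View pics/zs.png

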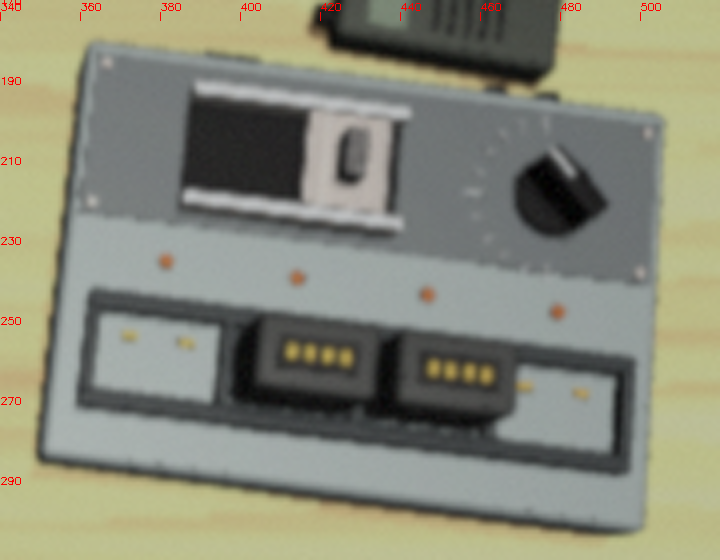

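View pics/zt.png

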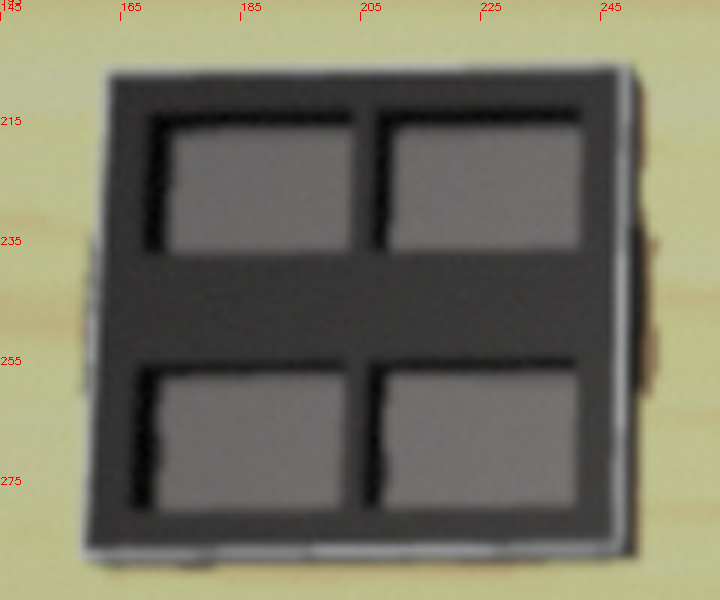

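View pics/zss.png

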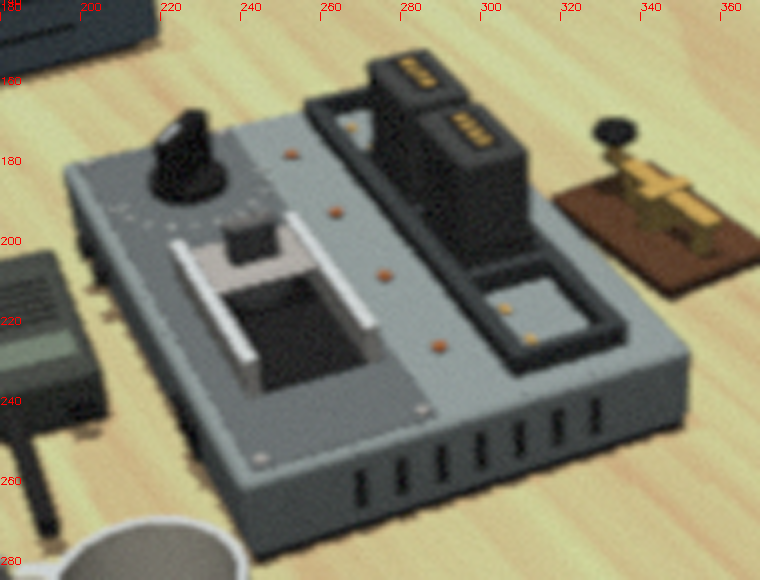

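```bash
cat > m.py <<'E'
from h import *
c=optics.camera("top"); s=optics.camera("scene")
P=[onz(c,u,50)[:2] for u in [(362.5,180.5),(505.5,199.5),(500,302.5),(350.5,284.5)]]
P=np.array(P); TL,TR,BR,BL=P
print(P.round(1).tolist()); print([np.linalg.norm(P[i]-P[(i+1)%4]).round(1) for i in range(4)])
ctr=P.mean(0); ydir=(TL-TR)+(BL-BR); th=np.arctan2(ydir[1],ydir[0])-np.pi/2
xd=(TL-BL)+(TR-BR); th2=np.arctan2(xd[1],xd[0]); print("station",ctr.round(1),th,th2)
T=np.array([onz(c,u,36)[:2] for u in [(163,207),(250.3,206.2),(250,286.7),(159.2,287.5)]])
print([np.linalg.norm(T[i]-T[(i+1)%4]).round(1) for i in range(4)])
yd=(T[0]-T[1])+(T[3]-T[2]); xd=(T[0]-T[3])+(T[1]-T[2])
print("tray",T.mean(0).round(1),np.arctan2(yd[1],yd[0])-np.pi/2,np.arctan2(xd[1],xd[0]))
# scene check of station
S=[(182+0.0+60/4-13.5,182)]
for u in [(197,182),(242,260.5),(352,228)]:
    print(onz(s,u,50).round(1))
# LEDs, visible deck markers, checks
a=(th+th2)/2; Rm=np.array([[np.cos(a),-np.sin(a)],[np.sin(a),np.cos(a)]])
def st(x,y,z): return np.r_[ctr+Rm@[x,y],50+z]
for n,p in dict(knobtop=(58,-98,40),tab=(58,0,43),b0=(-56,-105,0),pk1=(-56,-35,72),pk2=(-56,35,72),TLc=(115,160,0),TRc=(115,-160,0),BLc=(-115,160,0)).items():
    w=st(*p); print(n,w.round(1),"top",proj(c,w).round(1),"scene",proj(s,w).round(1))
E
python3 m.py
```

```text
[[665.3, -91.9], [629.9, -404.7], [406.7, -379.7], [439.1, -66.9]]
[np.float64(314.8), np.float64(224.6), np.float64(314.4), np.float64(227.7)]
station [ 535.3 -235.8] -0.10791018255916573 -0.11086214464327646
[np.float64(189.3), np.float64(174.4), np.float64(190.3), np.float64(174.3)]
tray [516.2 241.6] 0.029565871465565108 0.04019654788883094
[ 630.8 -392.1   50. ]
[663.8 -86.   50. ]
[445.8 -59.   50. ]
knobtop [ 582.2 -339.6   90. ] top [483.8 215.7] scene [224.3 169.7]
tab [ 592.9 -242.1   93. ] top [437.4 209.3] scene [238.7 189.4]
b0 [ 468.1 -334.1   50. ] top [477.1 272.8] scene [273.7 173. ]
pk1 [ 475.8 -264.5  122. ] top [454.5 263.9] scene [283.8 157. ]
pk2 [ 483.4 -194.9  122. ] top [419.  259.4] scene [297.6 171.3]
TLc [667.  -89.3  50. ] top [361.3 179.7] scene [239.5 260.2]
TRc [ 632.1 -407.4   50. ] top [506.6 198.6] scene [194.  179.3]
BLc [438.4 -64.2  50. ] top [349.2 284.8] scene [353.5 225.5]
```

```bash
python3 zoom.py top 464 198 30 26 k1.png; python3 zoom.py scene 210 160 32 32 k2.png; python3 zoom.py top 385 188 60 40 c1.png;
```

```text
(no output)
```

View pics/k1.png

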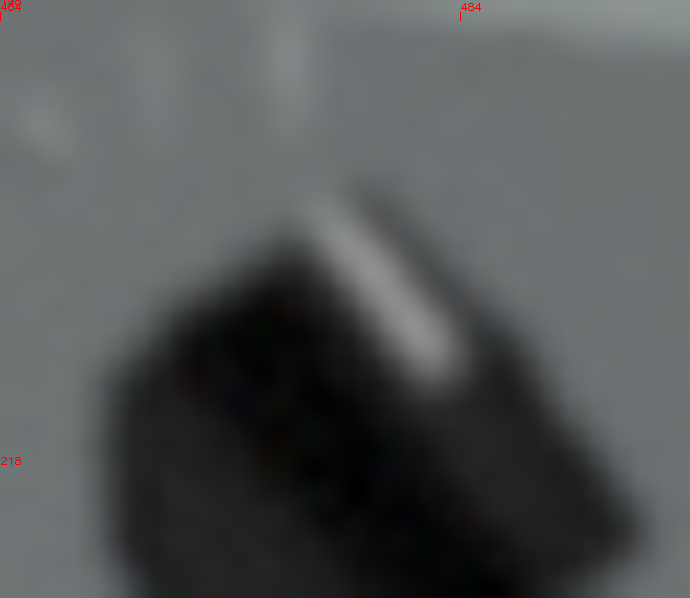

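View pics/k2.png

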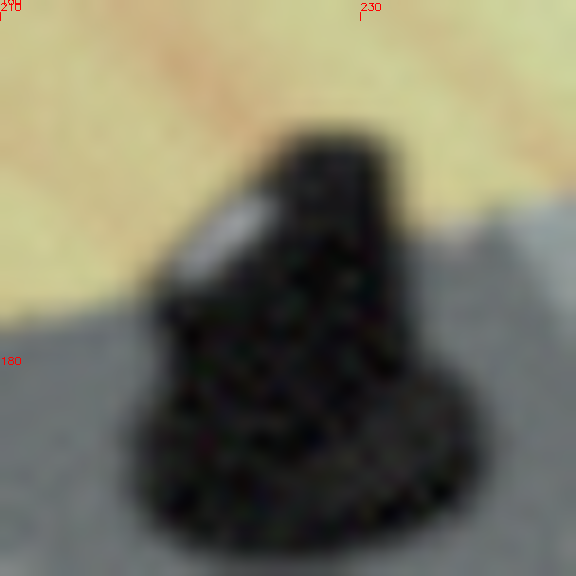

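View pics/c1.png

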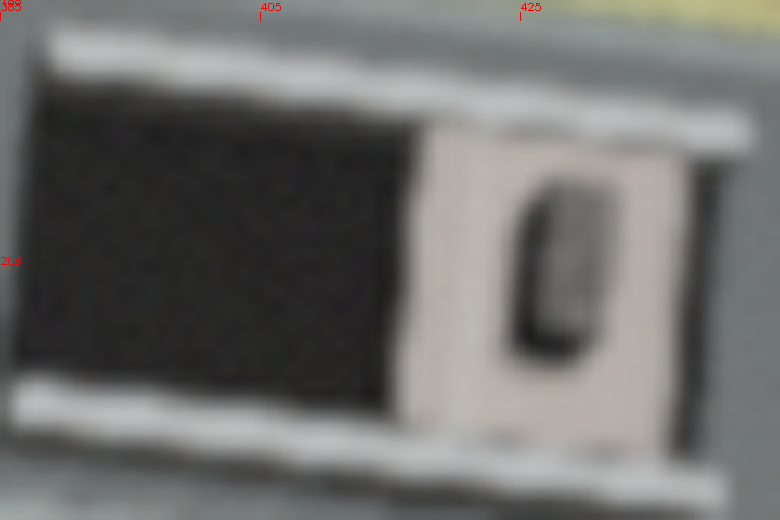

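```bash
cat >> m.py <<'E'
print('----')
a=-0.1094
def loc(w): return (Rm.T@(np.array(w)[:2]-ctr)).round(1)
o=onz(c,(478.1,207.1),90);i=onz(c,(483.1,213.9),90);d=i-o
print("line top",loc(o),loc(i),"angle st",np.arctan2(*( (Rm.T@d[:2])[::-1])))
o=onz(s,(220.5,175),90);i=onz(s,(225,171.4),90);d=i-o
print("line scene",loc(o),loc(i),"angle st",np.arctan2(*( (Rm.T@d[:2])[::-1])))
print("bar end",loc(onz(c,(491,221.7),90)))
t=onz(c,(429.2,207.6),93); print("tab",t.round(1),loc(t))
t=onz(s,(242.5,195.5),93); print("tab scene",t.round(1),loc(t))
for u in [(416,198),(415,220),(437.5,200.5),(436.5,223)]: print("plate",loc(onz(c,u,71)))
for x in(44,-44):
  for y in (48,-48):
    pass
for u in [(163,207),(250.3,206.2),(250,286.7),(159.2,287.5)]: pass
tc=T.mean(0); print("pockets")
for u0,u1,z in [((172.5,216),(204,237),6)]: print(onz(c,u0,6),onz(c,u1,6))
E
python3 m.py | sed -n '/----/,$p'; sed -n 1,1p m.py
```

```text
----
line top [ 74.9 -85.1] [ 61.7 -96.4] angle st -2.432826572548841
line scene [ 72.  -78.9] [ 58.9 -89.8] angle st -2.4476352440385947
bar end [  47.3 -113.8]
tab [ 596.1 -225.3   93. ] [59.3 17.1]
tab scene [ 596.5 -216.6   93. ] [58.8 25.7]
plate [83.1 41.9]
plate [35.1 39.9]
plate [83.7 -4.1]
plate [34.6 -5.7]
pockets
[587.98669381 326.98208205   6.        ] [541.81590951 253.63604347   6.        ]
from h import *
```

```bash
cat > go.py <<'E'
# usage: go.py x y z jawdeg -> tool-frame shift(cm) and turn(deg) from the measured pose
import sys
from h import *
x,y,z,j=map(float,sys.argv[1:5]); s=bot.sense()
q=s["eef_rot"]; Rc=R.from_quat([q[1],q[2],q[3],q[0]])
a=np.radians(j); Y=np.array([np.cos(a),np.sin(a),0]); Z=np.array([0,0,-1.]); X=np.cross(Y,Z)
Rt=R.from_matrix(np.stack([X,Y,Z],1))
cy=Rc.as_matrix()[:,1]
print("now",s["ee_pos"].round(1),"jaw",np.degrees(np.arctan2(cy[1],cy[0])).round(2),"q7",s["q"][6].round(2),"gap",round(s["finger_gap"],1),"t",s["time"],"F",s["ft_force"].round(1))
print("turn",np.degrees((Rc.inv()*Rt).as_rotvec()).round(2),"shift cm",(Rc.inv().apply(np.array([x,y,z])-s["ee_pos"])/10).round(2))
E
python3 go.py 582 -338 260 -55.6
```

```text
now [309.3 655.7 231.4] jaw 64.75 q7 -0.03 gap 85.6 t 0.6 F [ 0.1  0.7 -0.8]
turn [ 0.0000e+00 -1.0000e-02  1.2035e+02] shift cm [-67.06 -78.24  -2.88]
```

Request:
carry_out(
  commands=[
    [[0,0,10,-3,-3.5,-2.9,8.5],[0,0,20,-8,-9,-2.9,8.5],[0,0,30,-13,-15,-2.9,8.5],[0,0,40,-18,-21,-2.9,8.5],[0,0,50,-22,-26,-2.9,8.5],[0,0,60,-27,-31.5,-2.9,8.5],[0,0,70,-31,-36,-2.9,8.5],[0,0,80,-36,-42,-2.9,8.5],[0,0,90,-41,-48,-2.9,8.5],[0,0,100,-46,-54,-2.9,8.5],[0,0,110,-51,-60,-2.9,8.5],[0,0,120.3,-56,-65,-2.9,8.5]],
  ],
)

```text
time: 2.1
ee_pos: [503.5, -53.4, 260.8]
eef_rot: [-0.0, 0.956, 0.294, 0.001]
ft_force: [0.9, 0.2, 0.5]
finger_gap: 84.9
```

```bash
python3 go.py 582 -338 200 -55.6
```

```text
now [503.5 -53.4 260.8] jaw -55.85 q7 -0.61 gap 84.9 t 2.1 F [0.9 0.2 0.5]
turn [ 0.   -0.09 -0.25] shift cm [-9.48 27.96  6.07]
```

Request:
carry_out(
  commands=[
    [[0,0,0,-2,6,1,6],[0,0,0,-4,12,3,5],[0,0,0,-6,18,5,4],[0,0,0,-8,24,8,4],[0,0,0,-9.5,28,11,4],[0,0,0,-9.5,28,14,4],[0,0,0,-9.5,28,14,4]],
  ],
)

```text
time: 2.98
ee_pos: [581.3, -335.8, 117.6]
eef_rot: [-0.002, 0.955, 0.296, -0.002]
ft_force: [0.4, 0.2, 1.1]
finger_gap: 39.8
```

```bash
python3 go.py 582 -338 120 -55.6; python3 zoom.py top 420 160 120 100 a1.png; python3 zoom.py scene 170 80 120 120 a2.png; python3 - <<'E'
from h import *
p=bot.sense()["ee_pos"]
for n in("top","scene"): print(n,proj(optics.camera(n),p).round(1))
E
```

```text
now [ 581.3 -335.8  117.6] jaw -55.62 q7 -0.04 gap 39.8 t 2.975 F [0.4 0.2 1.1]
turn [-0.3   0.13 -0.02] shift cm [-0.06  0.22 -0.24]
top [487.3 211.4]
scene [222.5 157.5]
```

View pics/a1.png

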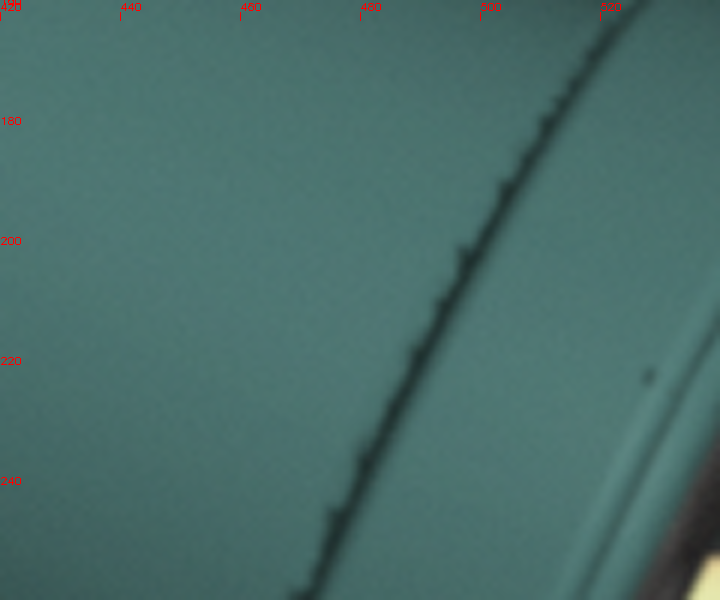

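View pics/a2.png

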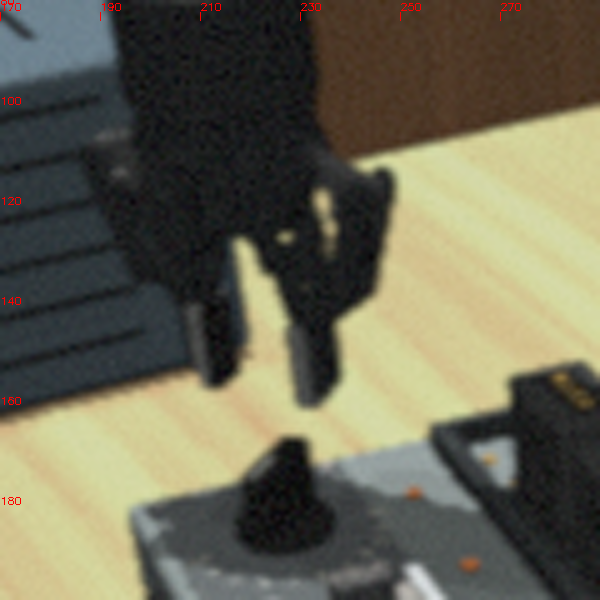

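```bash
python3 - <<'E'
from h import *
s=optics.camera("scene")
print(onz(s,(225.2,171.4),90))
print([onz(s,u,90).round(1) for u in [(218.6,175.5),(226,167.3),(231.8,167.3)]])
E
python3 go.py 582 -337 66 -55.6
```

```text
[ 583.60360106 -331.30403324   90.        ]
[array([ 602.4, -322.3,   90. ]), array([ 574.7, -347.5,   90. ]), array([ 564.2, -340.6,   90. ])]
now [ 584.2 -335.8  122.1] jaw -55.46 q7 -0.04 gap 40.0 t 3.225 F [ 1.3  0.  -0.1]
turn [ 0.12 -0.1   0.14] shift cm [-0.26 -0.04  5.61]
```

Request:
carry_out(
  commands=[
    [[0,0,0,-0.1,0,1.5,5],[0,0,0,-0.1,0,3,5],[0,0,0,-0.1,0,4,5],[0,0,0,-0.1,0,4.8,5],[0,0,0,-0.1,0,5.3,5],[0,0,0,-0.1,0,5.3,5]],
  ],
  squeeze=25,
)

```text
time: 3.98
ee_pos: [582.1, -337.0, 66.9]
eef_rot: [-0.0, 0.955, 0.296, -0.0]
ft_force: [-0.8, 0.2, 0.7]
finger_gap: 50.0
```

```bash
python3 go.py 582 -337 66 -55.6;python3 zoom.py scene 180 110 100 100 a3.png
```

```text
now [ 582.1 -337.    66.9] jaw -55.56 q7 0.0 gap 50.0 t 3.975 F [-0.8  0.2  0.7]
turn [-0.03  0.01  0.04] shift cm [-0.01 -0.    0.09]
```

View pics/a3.png

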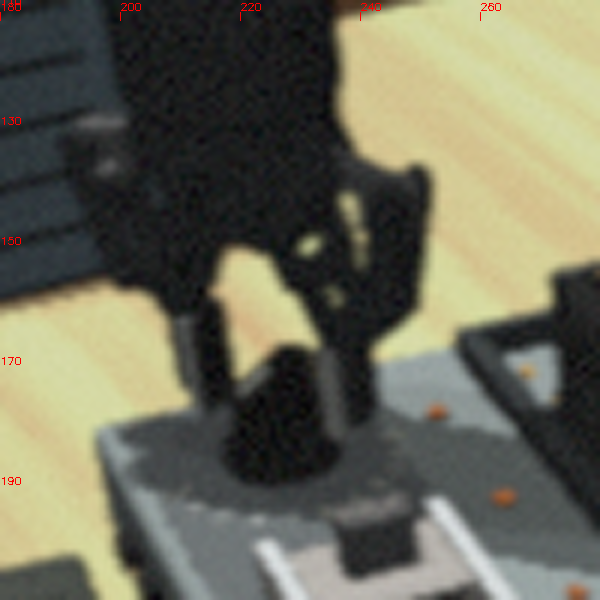

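The fingers (214,175) and (235,178) straddle the knob bar (228,170). Next I close on it.

Request:
carry_out(
  commands=[
    [[0,0,0,0,0,0,2.5],[0,0,0,0,0,0,1.5],[0,0,0,0,0,0,1],[0,0,0,0,0,0,1],[0,0,0,0,0,0,1]],
  ],
  squeeze=30,
)

```text
time: 4.65
ee_pos: [583.5, -339.1, 68.3]
eef_rot: [0.002, 0.955, 0.296, 0.001]
ft_force: [3.3, -4.9, -0.1]
finger_gap: 13.6
```

```bash
python3 go.py 582 -337 66 -55.6
```

```text
now [ 583.5 -339.1   68.3] jaw -55.59 q7 0.0 gap 13.6 t 4.65 F [ 3.3 -4.9 -0.1]
turn [ 0.28 -0.03  0.01] shift cm [-0.01 -0.26  0.23]
```

Request:
carry_out(
  commands=[
    [[0,0,0,0,0.25,0,1],[0,0,-8,0,0.25,0,1],[0,0,-16,0,0.25,0,1],[0,0,-24,0,0.25,0,1],[0,0,-32,0,0.25,0,1],[0,0,-40,0,0.25,0,1],[0,0,-40,0,0.25,0,1]],
  ],
  squeeze=40,
)

```text
time: 5.52
ee_pos: [583.4, -339.1, 68.2]
eef_rot: [-0.0, 0.797, 0.604, 0.0]
ft_force: [-0.3, -1.6, 6.8]
finger_gap: 13.1
```

```bash
python3 go.py 582.5 -339.5 66 -15.6
```

```text
now [ 583.4 -339.1   68.2] jaw -15.61 q7 0.51 gap 13.1 t 5.525 F [-0.3 -1.6  6.8]
turn [-0.01 -0.05 -0.01] shift cm [-0.07 -0.08  0.22]
```

Request:
carry_out(
  commands=[
    [[0,0,-8,0,0,0,1],[0,0,-16,0,0,0,1],[0,0,-24,0,0,0,1],[0,0,-32,0,0,0,1],[0,0,-40,0,0,0,1],[0,0,-48,0,0,0,1],[0,0,-56,0,0,0,1],[0,0,-64,0,0,0,1],[0,0,-72,0,0,0,1],[0,0,-72,0,0,0,1]],
  ],
)

```text
time: 6.78
ee_pos: [583.2, -339.2, 68.2]
eef_rot: [-0.001, 0.289, 0.957, 0.0]
ft_force: [0.0, -1.7, 7.1]
finger_gap: 12.5
```

```bash
python3 go.py 582.5 -339.5 66 83.7; python3 -c "
from h import *
print(bot.sense()['torque'])"
```

```text
now [ 583.2 -339.2   68.2] jaw 56.39 q7 1.41 gap 12.5 t 6.775 F [ 0.  -1.7  7.1]
turn [  0.    -0.06 -27.31] shift cm [ 0.04 -0.06  0.22]
[-0.34510595  0.13551221  0.05416103]
```

Request:
carry_out(
  commands=[
    [[0,0,-8,0,0,0,1],[0,0,-16,0,0,0,1],[0,0,-22,0,0,0,1],[0,0,-26,0,0,0,1],[0,0,-29,0,0,0,1],[0,0,-29,0,0,0,1]],
  ],
)

```text
time: 7.52
ee_pos: [583.0, -339.3, 68.2]
eef_rot: [-0.001, 0.043, 0.999, 0.0]
ft_force: [0.1, -0.7, 7.4]
finger_gap: 13.2
```

```bash
python3 go.py 582.5 -339.5 66 83.7; python3 -c "
from h import *
print(bot.sense()['torque'])"; python3 zoom.py scene 180 110 100 100 a4.png
```

```text
now [ 583.  -339.3   68.2] jaw 85.03 q7 1.78 gap 13.2 t 7.525 F [ 0.1 -0.7  7.4]
turn [ 0.05 -0.08  1.33] shift cm [ 0.05 -0.03  0.22]
[-0.27968599  0.14290615 -0.86021698]
```

View pics/a4.png

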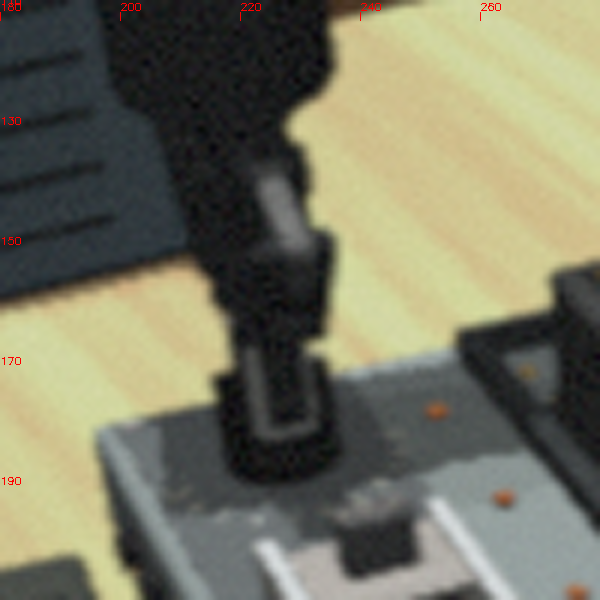

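The wrist torque rose from 0.05 to -0.86 N m, so the knob is at its stop. I release and lift clear.

Request:
carry_out(
  commands=[
    [[0,0,0,0,0,0,4],[0,0,0,0,0,0,4],[0,0,0,0,0,0,4],[0,0,1,0,0,-3,4],[0,0,1.3,0,0,-6,4],[0,0,1.3,0,0,-9,4],[0,0,1.3,0,0,-9,4]],
  ],
)

```text
time: 8.45
ee_pos: [585.3, -339.5, 159.7]
eef_rot: [0.002, 0.051, 0.999, -0.001]
ft_force: [0.4, 0.2, -1.0]
finger_gap: 40.0
```

```bash
python3 go.py 582.5 -339.5 66 83.7; python3 zoom.py scene 190 140 120 100 a5.png
```

```text
now [ 585.3 -339.5  159.7] jaw 84.15 q7 1.79 gap 40.0 t 8.45 F [ 0.4  0.2 -1. ]
turn [-0.09  0.26  0.45] shift cm [ 0.32 -0.01  9.37]
```

View pics/a5.png

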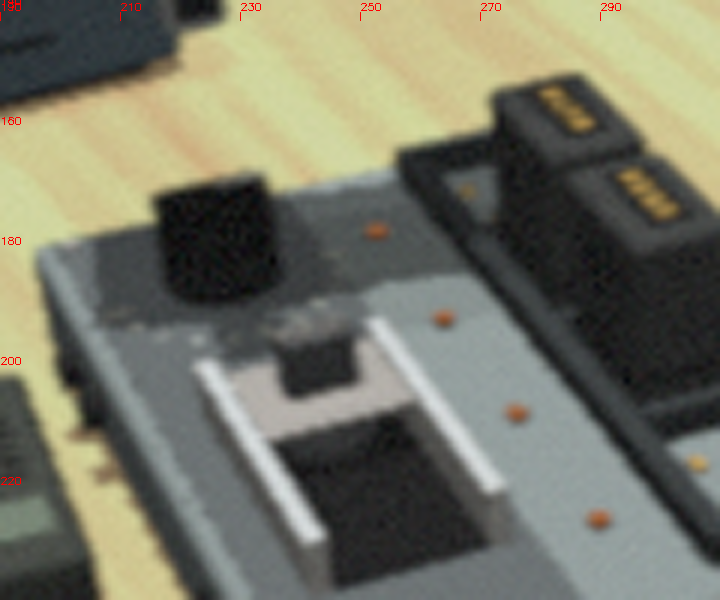

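The knob bar (223,177) now lies parallel to the station's x edges, and the catch tab at (242,198) is untouched. Next is the catch tab.

```bash
python3 go.py 595 -225 135 83.7
```

```text
now [ 584. -339.  158.] jaw 84.15 q7 1.79 gap 40.3 t 8.5 F [ 0.  -0.5 -1.4]
turn [-0.03  0.08  0.45] shift cm [ 0.07 11.46  2.29]
```

Request:
carry_out(
  commands=[
    [[0,0,0.4,0,4,0,5],[0,0,0.4,0.1,9,0,5],[0,0,0.4,0.1,11.4,0.5,5],[0,0,0.4,0.1,11.4,2.5,5],[0,0,0.4,0.1,11.4,5,5],[0,0,0.4,0.1,11.4,7,5],[0,0,0.4,0.1,11.4,8,5],[0,0,0.4,0.1,11.4,8,5]],
  ],
)

```text
time: 9.5
ee_pos: [593.5, -226.1, 76.1]
eef_rot: [-0.001, 0.055, 0.998, 0.0]
ft_force: [0.3, 1.0, 0.1]
finger_gap: 50.0
```

```bash
python3 go.py 595 -225 78 83.7; python3 zoom.py scene 200 140 100 90 a6.png
```

```text
now [ 593.5 -226.1   76.1] jaw 83.7 q7 1.59 gap 50.0 t 9.5 F [0.3 1.  0.1]
turn [ 0.01 -0.11 -0.  ] shift cm [-0.14  0.12 -0.19]
```

View pics/a6.png

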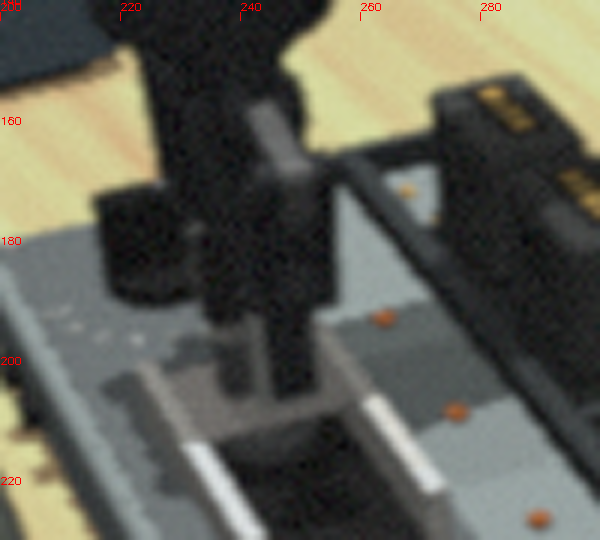

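Request:
carry_out(
  commands=[
    [[0,0,0,0,0,-0.2,3],[0,0,0,0,0,-0.2,2],[0,0,0,0,0,-0.2,1],[0,0,0,0,0,-0.2,0.8],[0,0,0,0,0,-0.2,0.8]],
  ],
  squeeze=25,
)

```text
time: 10.18
ee_pos: [595.1, -224.0, 80.4]
eef_rot: [0.001, 0.054, 0.999, 0.001]
ft_force: [-0.2, 2.2, 5.8]
finger_gap: 11.4
```

```bash
python3 go.py 595 -225 78 83.7
```

```text
now [ 595.1 -224.    80.4] jaw 83.8 q7 1.59 gap 11.4 t 10.175 F [-0.2  2.2  5.8]
turn [0.08 0.08 0.1 ] shift cm [ 0.   -0.1   0.24]
```

Request:
carry_out(
  commands=[
    [[0,0,0,0,0.6,0,0.8],[0,0,0,0,1.4,0,0.8],[0,0,0,0,2.2,0,0.8],[0,0,0,0,3,0,0.8],[0,0,0,0,3.8,0,0.8],[0,0,0,0,4.6,0,0.8],[0,0,0,0,5.2,0,0.8],[0,0,0,0,5.5,0,0.8],[0,0,0,0,5.5,0,0.8],[0,0,0,0,5.5,0,0.8]],
  ],
)

```text
time: 11.42
ee_pos: [600.8, -172.2, 80.4]
eef_rot: [0.001, 0.055, 0.998, -0.001]
ft_force: [-0.2, -0.8, 5.9]
finger_gap: 11.3
```

```bash
python3 go.py 595 -225 78 83.7
```

```text
now [ 600.8 -172.2   80.4] jaw 83.71 q7 1.51 gap 11.3 t 11.425 F [-0.2 -0.8  5.9]
turn [-0.1   0.1   0.01] shift cm [ 0.   -5.31  0.25]
```

Request:
carry_out(
  commands=[
    [[0,0,0,0,0.3,0,0.8],[0,0,0,0,0.5,0,0.8],[0,0,0,0,0.5,0,0.8],[0,0,0,0,0.5,0,0.8]],
  ],
)

```text
time: 11.92
ee_pos: [600.9, -172.0, 80.4]
eef_rot: [0.001, 0.056, 0.998, -0.003]
ft_force: [-1.0, -7.7, 4.8]
finger_gap: 11.4
```

```bash
python3 go.py 595 -225 78 83.7
```

```text
now [ 600.9 -172.    80.4] jaw 83.56 q7 1.5 gap 11.4 t 11.925 F [-1.  -7.7  4.8]
turn [-0.39  0.12 -0.14] shift cm [-0.01 -5.33  0.28]
```

The stop is hit: 52 mm of travel and -7.7 N. I release, lift, and go over the button with the fingers shut.

Request:
carry_out(
  commands=[
    [[0,0,0,0,-0.4,0,4],[0,0,0,0,-0.4,0,4],[0,0,0,0,-0.4,0,4],[0,0,0,0,-0.4,-2,4],[0,0,0,0,-0.4,-5,3],[0,0,0,0,-3,-5,0],[0,0,0,0,-5.6,-5,0],[0,0,0,0,-5.6,-5,0],[0,0,0,0,-5.6,-5,0]],
  ],
)

```text
time: 13.05
ee_pos: [595.1, -220.2, 130.0]
eef_rot: [0.0, 0.054, 0.999, 0.001]
ft_force: [-0.7, 0.9, -0.4]
finger_gap: 0.2
```

```bash
python3 go.py 595.2 -223.7 75 83.7; python3 zoom.py scene 200 140 100 90 a7.png
```

```text
now [ 595.1 -220.2  130. ] jaw 83.8 q7 1.6 gap 0.2 t 13.05 F [-0.7  0.9 -0.4]
turn [0.06 0.05 0.1 ] shift cm [-0.04 -0.36  5.5 ]
```

View pics/a7.png

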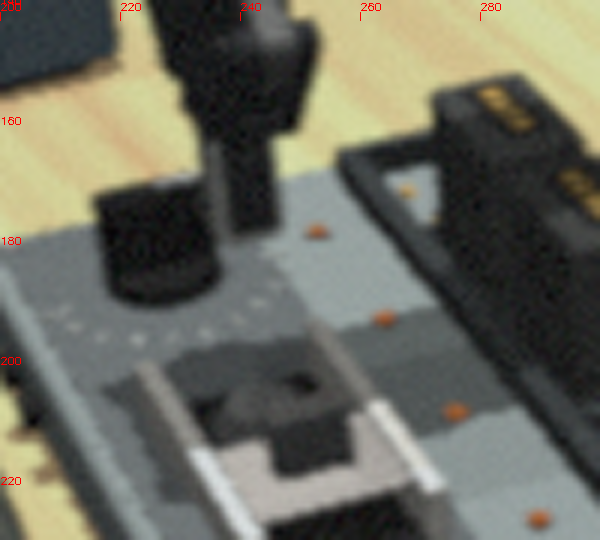

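The catch is open and the button is visible at about (243,206). I press it next.

Request:
carry_out(
  commands=[
    [[0,0,0,0,-0.35,1.5,0],[0,0,0,0,-0.35,3.5,0],[0,0,0,0,-0.35,5,0],[0,0,0,0,-0.35,6,0],[0,0,0,0,-0.35,6.5,0],[0,0,0,0,-0.35,6.9,0],[0,0,0,0,-0.35,7.1,0],[0,0,0,0,-0.35,7.1,0],[0,0,0,0,-0.35,7.1,0]],
  ],
)

```text
time: 14.22
ee_pos: [593.5, -224.6, 60.0]
eef_rot: [-0.001, 0.055, 0.999, 0.0]
ft_force: [-5.3, 2.1, 11.7]
finger_gap: -0.2
```

```bash
python3 go.py 595.2 -223.7 59 83.7
```

```text
now [ 593.5 -224.6   60. ] jaw 83.74 q7 1.58 gap -0.2 t 14.225 F [-5.3  2.1 11.7]
turn [-0.   -0.09  0.04] shift cm [-0.16  0.11  0.1 ]
```

Request:
carry_out(
  commands=[
    [[0,0,0,0,0,0.1,0],[0,0,0,0,0,0.2,0],[0,0,0,0,0,0.2,0],[0,0,0,0,0,0.2,0]],
  ],
)

```text
time: 14.72
ee_pos: [593.6, -224.6, 59.9]
eef_rot: [-0.001, 0.055, 0.999, -0.0]
ft_force: [-8.0, 2.1, 23.1]
finger_gap: -0.1
```

```bash
python3 go.py 595.2 -223.7 59 83.7
```

```text
now [ 593.6 -224.6   59.9] jaw 83.74 q7 1.58 gap -0.1 t 14.725 F [-8.   2.1 23.1]
turn [-0.03 -0.08  0.04] shift cm [-0.15  0.11  0.09]
```

Request:
carry_out(
  commands=[
    [[0,0,0,0,0,-2,0],[0,0,0,0,0,-5,0],[0,0,0,0,0,-8,2],[0,0,10,0,0,-11,4],[0,0,20,0,0,-14,6.5],[0,0,30,0,0,-14,6.5],[0,0,40,0,0,-14,6.5],[0,0,50,0,0,-14,6.5],[0,0,60,0,0,-14,6.5],[0,0,70,0,0,-14,6.5],[0,0,80,0,0,-14,6.5],[0,0,90,0,0,-14,6.5]],
  ],
)

```text
time: 16.23
ee_pos: [595.0, -225.3, 197.0]
eef_rot: [0.001, 0.746, 0.665, 0.001]
ft_force: [-0.5, -0.8, -0.6]
finger_gap: 64.8
```

```bash
python3 go.py 475.8 -264.5 200 -6.3;python3 zoom.py scene 180 130 190 145 a8.png
```

```text
now [ 595.  -225.3  197. ] jaw -6.57 q7 0.35 gap 64.8 t 16.225 F [-0.5 -0.8 -0.6]
turn [ 0.13  0.02 -0.27] shift cm [ -5.26 -11.4   -0.33]
```

View pics/a8.png

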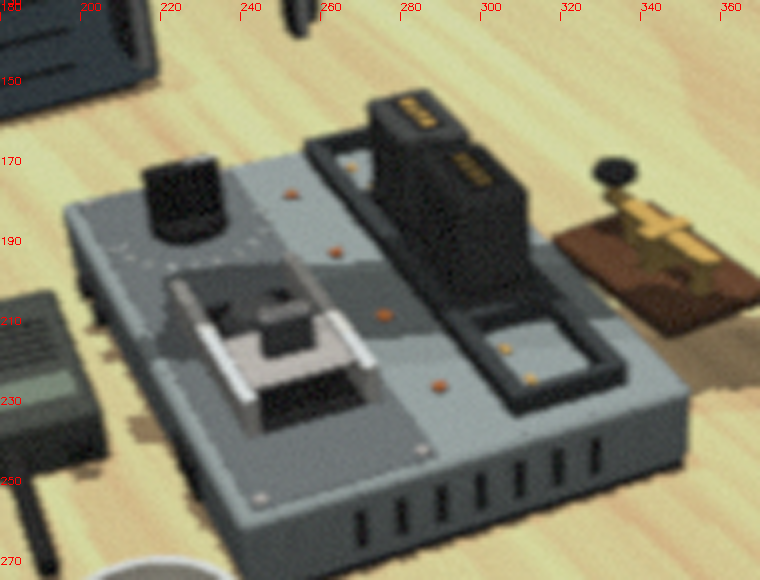

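The catch is open (tab at 250,213), the knob is aligned with station x, and the two packs are untouched. Next I move over the far pack.

Request:
carry_out(
  commands=[
    [[0,0,0,-2,-4,0,6.5],[0,0,0,-4,-8,0,6.5],[0,0,-0.3,-5.2,-11.3,0,6.5],[0,0,-0.3,-5.2,-11.3,2,6.5],[0,0,-0.3,-5.2,-11.3,2,6.5]],
  ],
)

```text
time: 16.9
ee_pos: [475.7, -264.3, 175.9]
eef_rot: [-0.0, 0.742, 0.67, -0.0]
ft_force: [0.0, -0.5, 0.1]
finger_gap: 65.2
```

```bash
python3 go.py 475.8 -264.5 86 -6.3;python3 zoom.py scene 220 90 120 120 a9.png
```

```text
now [ 475.7 -264.3  175.9] jaw -5.88 q7 0.5 gap 65.2 t 16.9 F [ 0.  -0.5  0.1]
turn [-0.05 -0.03  0.42] shift cm [-0.02  0.02  8.99]
```

View pics/a9.png

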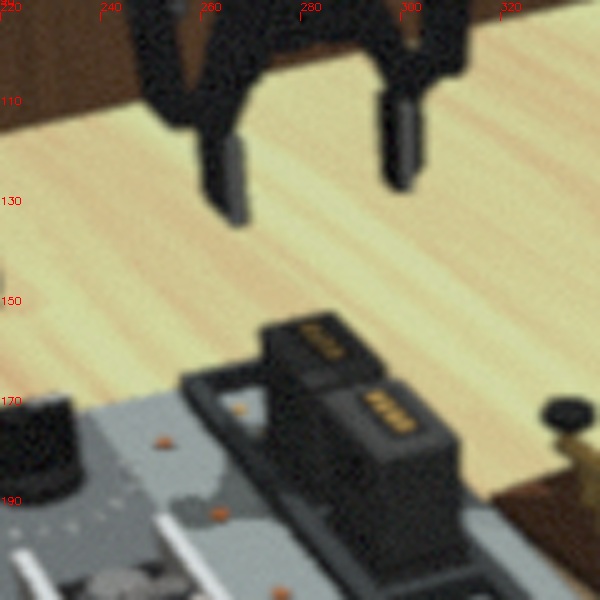

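Request:
carry_out(
  commands=[
    [[0,0,0.4,0,0,2.5,6.5],[0,0,0.4,0,0,5,6.5],[0,0,0.4,0,0,7,6.5],[0,0,0.4,0,0,8.3,6.5],[0,0,0.4,0,0,9,6.5],[0,0,0.4,0,0,9,6.5],[0,0,0.4,0,0,9,4.5],[0,0,0.4,0,0,9,3.6],[0,0,0.4,0,0,9,3.4],[0,0,0.4,0,0,9,3.4]],
  ],
  squeeze=40,
)

```text
time: 18.2
ee_pos: [476.9, -264.7, 87.0]
eef_rot: [0.001, 0.745, 0.667, 0.0]
ft_force: [0.1, 0.4, 5.6]
finger_gap: 37.6
```

```bash
python3 go.py 475.8 -264.5 86 -6.3;python3 zoom.py scene 220 90 120 120 a10.png
```

```text
now [ 476.9 -264.7   87. ] jaw -6.35 q7 0.55 gap 37.6 t 18.2 F [0.1 0.4 5.6]
turn [ 0.08  0.02 -0.05] shift cm [ 0.01 -0.11  0.1 ]
```

View pics/a10.png

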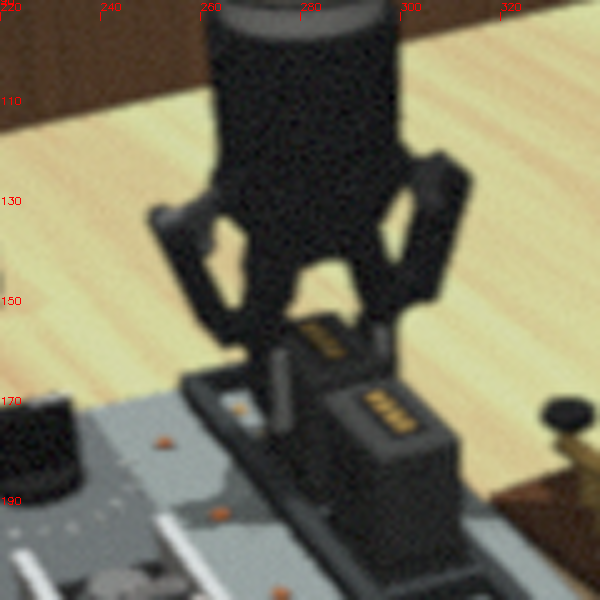

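Gripped at 37.6 mm. I lift, then re-measure the tray.

Request:
carry_out(
  commands=[
    [[0,0,0,0,0,-0.5,3.4],[0,0,0,0,0,-2,3.4],[0,0,0,0,0,-4.5,3.4],[0,0,0,0,0,-7.5,3.4],[0,0,0,0,0,-10.5,3.4],[0,0,0,0,0,-12,3.4],[0,0,0,0,0,-12,3.4]],
  ],
)

```text
time: 19.12
ee_pos: [476.7, -264.6, 207.3]
eef_rot: [0.001, 0.745, 0.667, 0.0]
ft_force: [-0.3, -0.5, -2.7]
finger_gap: 37.4
```

```bash
python3 go.py 475.8 -264.5 200 -6.3;python3 - <<'E'
from h import *
for n in("scene","top"): cv2.imwrite(f"pics/{n}1.png",optics.camera(n)["img"][:,:,::-1])
E
```

```text
now [ 476.7 -264.6  207.3] jaw -6.35 q7 0.48 gap 37.4 t 19.125 F [-0.3 -0.5 -2.7]
turn [ 0.12  0.03 -0.05] shift cm [ 0.   -0.09  0.73]
```

View pics/scene1.png

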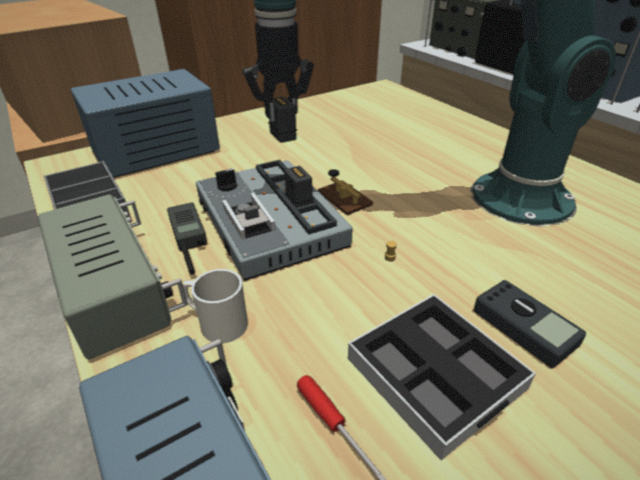

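View pics/top1.png

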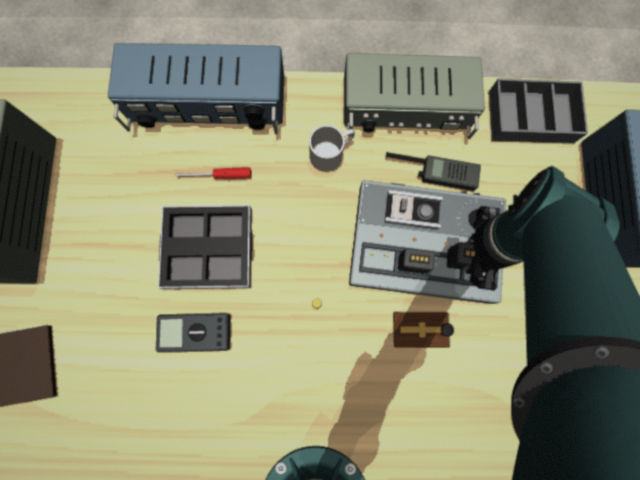

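The tray hasn't moved (corners at 163,207 and 250,287), and the pack is held at (283,120) in the scene view. Now pocket centres.

```bash
cat > tray.py <<'E'
from h import *
c=optics.camera("top"); s=optics.camera("scene")
P={k:onz(c,u,36) for k,u in dict(TL=(186.5,224.8),TR=(224.7,224.7),BL=(185,267.7),BR=(223.6,267.3)).items()}
for k,p in P.items(): print(k,p.round(1),"scene",proj(s,p).round(1))
print("mean",np.mean(list(P.values()),0).round(1))
d=P["TL"]-P["TR"]+P["BL"]-P["BR"]; print("pitch y",np.linalg.norm(d)/2,np.degrees(np.arctan2(d[1],d[0]))-90)
d=P["TL"]-P["BL"]+P["TR"]-P["BR"]; print("pitch x",np.linalg.norm(d)/2,np.degrees(np.arctan2(d[1],d[0])))
for u in [(435,297),(532.5,375),(447,444),(349,346)]: print(onz(s,u,36).round(1))
E
python3 tray.py; python3 zoom.py scene 340 285 200 160 zt2.png
```

```text
TL [562.  285.7  36. ] scene [435.  392.9]
TR [563.9 203.6  36. ] scene [393.1 351.6]
BL [469.1 282.1  36. ] scene [481.2 359.4]
BR [471.7 200.6  36. ] scene [438.3 323.7]
mean [516.7 243.   36. ]
pitch y 81.85427403431618 1.54492758625436
pitch x 92.58283481789516 2.046071663050623
[434.7 155.8  36. ]
[431.3 338.2  36. ]
[599.6 344.   36. ]
[610.8 160.6  36. ]
```

View pics/zt2.png

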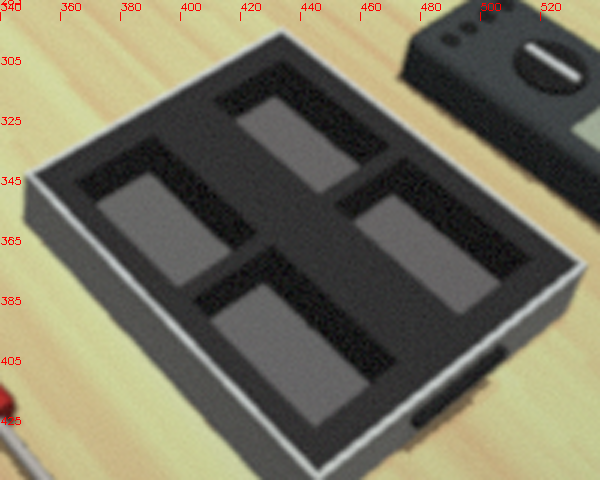

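```bash
python3 go.py 472 201.5 150 2
```

```text
now [ 475.5 -264.   205.1] jaw -6.35 q7 0.48 gap 37.5 t 19.375 F [ 1.1  0.2 -1.4]
turn [-0.14 -0.05 -8.35] shift cm [46.22 -5.48  5.56]
```

Request:
carry_out(
  commands=[
    [[0,0,-1,4,-0.5,0,3.4],[0,0,-2,9,-1.1,0,3.4],[0,0,-3,14,-1.7,0,3.4],[0,0,-4,19,-2.3,0,3.4],[0,0,-5,24,-2.9,0,3.4],[0,0,-6,29,-3.4,0,3.4],[0,0,-7,34,-4,0,3.4],[0,0,-8,39,-4.6,0,3.4],[0,0,-8.3,43,-5.1,0,3.4],[0,0,-8.3,46.2,-5.5,1,3.4],[0,0,-8.3,46.2,-5.5,4,3.4],[0,0,-8.3,46.2,-5.5,6,3.4]],
  ],
)

```text
time: 20.88
ee_pos: [471.8, 201.2, 144.5]
eef_rot: [-0.0, 0.694, 0.72, -0.001]
ft_force: [-0.2, -0.6, -2.4]
finger_gap: 37.3
```

```bash
python3 go.py 472 201.5 100 2; python3 zoom.py top 145 195 120 100 b1.png; python3 zoom.py scene 340 225 200 160 b2.png
```

```text
now [471.8 201.2 144.5] jaw 2.04 q7 -0.33 gap 37.3 t 20.875 F [-0.2 -0.6 -2.4]
turn [-0.13  0.06  0.04] shift cm [0.03 0.03 4.45]
```

View pics/b1.png

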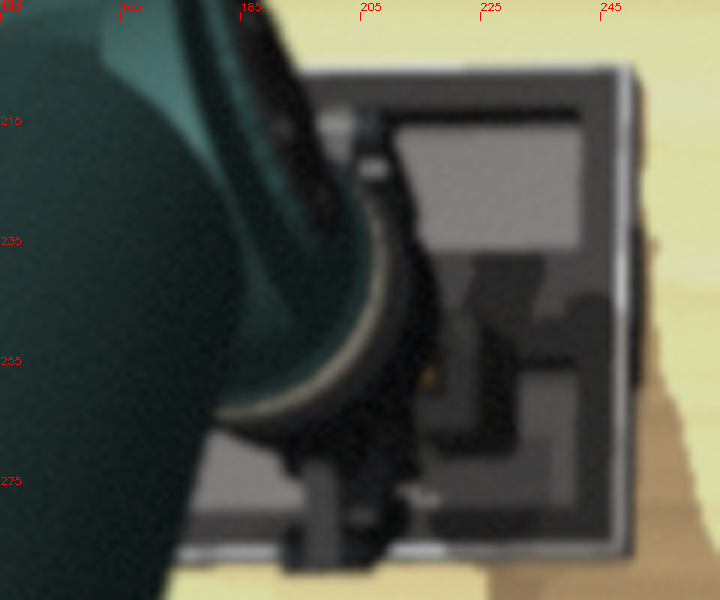

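View pics/b2.png

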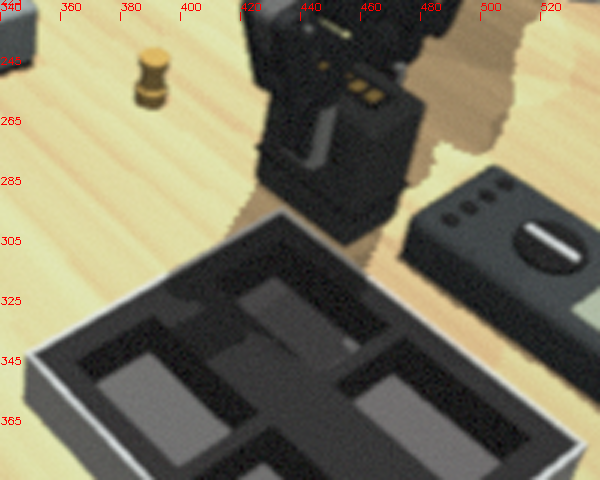

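```bash
python3 - <<'E'
from h import *
s=optics.camera("scene"); c=optics.camera("top"); p=bot.sense()["ee_pos"]; a=np.radians(2)
for dx,dy in [(19,30),(19,-30),(-19,30)]:
    w=[p[0]+dx*np.cos(a)-dy*np.sin(a),p[1]+dx*np.sin(a)+dy*np.cos(a),p[2]-37]
    print(dx,dy,proj(s,w).round(1))
    w[2]=p[2]-37; print("   top",proj(c,w).round(1))
E
```

```text
19 30 [452.6 307. ]
   top [201.6 252.6]
19 -30 [421.  282.6]
   top [232.1 252.2]
-19 30 [471.2 295.7]
   top [201.  271.8]
```

Request:
carry_out(
  commands=[
    [[0,0,0,0.2,0.1,2,3.4],[0,0,0,0.2,0.1,4,3.4],[0,0,0,0.2,0.1,6,3.4],[0,0,0,0.2,0.1,7.2,3.4],[0,0,0,0.2,0.1,8,3.4],[0,0,0,0.2,0.1,8,3.4]],
  ],
)

```text
time: 21.82
ee_pos: [473.8, 202.8, 66.3]
eef_rot: [-0.0, 0.695, 0.719, -0.0]
ft_force: [0.3, -0.8, -2.3]
finger_gap: 37.5
```

```bash
python3 go.py 473 203.5 43.5 2;  python3 zoom.py scene 340 225 200 160 b3.png
```

```text
now [473.8 202.8  66.3] jaw 1.94 q7 -0.3 gap 37.5 t 21.825 F [ 0.3 -0.8 -2.3]
turn [-0.    0.   -0.06] shift cm [ 0.07 -0.08  2.28]
```

View pics/b3.png

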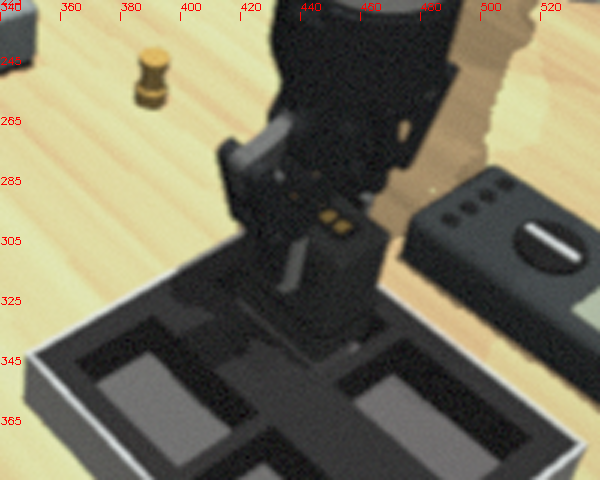

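The pack's foot is inside the pocket (about 452,340) with gaps on the near sides and no contact force. I lower it to the floor.

Request:
carry_out(
  commands=[
    [[0,0,0,0,0,0.8,3.4],[0,0,0,0,0,1.5,3.4],[0,0,0,0,0,2,3.4],[0,0,0,0,0,2.2,3.4],[0,0,0,0,0,2.2,3.4]],
  ],
)

```text
time: 22.5
ee_pos: [473.6, 202.8, 44.1]
eef_rot: [-0.0, 0.695, 0.719, -0.0]
ft_force: [0.0, -0.7, -1.9]
finger_gap: 37.6
```

Request:
carry_out(
  commands=[
    [[0,0,0,0,0,0.1,3.4],[0,0,0,0,0,0.2,3.4],[0,0,0,0,0,0.2,3.4]],
  ],
)

```text
time: 22.88
ee_pos: [473.9, 203.0, 43.0]
eef_rot: [0.0, 0.695, 0.719, 0.0]
ft_force: [-2.4, -0.1, 4.3]
finger_gap: 37.2
```

Contact with the pocket floor (Fz +4.3 N). Release and lift.

Request:
carry_out(
  commands=[
    [[0,0,0,0,0,0,4.5],[0,0,0,0,0,0,6],[0,0,0,0,0,0,6.5],[0,0,0,0,0,0,6.5],[0,0,0,0,0,-2,6.5],[0,0,0,0,0,-5,6.5],[0,0,0,0,0,-9,6.5],[0,0,0,0,0,-13,6.5],[0,0,0,0,0,-16,6.5],[0,0,0,0,0,-16,6.5]],
  ],
)

```text
time: 24.12
ee_pos: [475.2, 203.5, 204.5]
eef_rot: [0.001, 0.695, 0.719, 0.003]
ft_force: [0.1, -0.1, -0.5]
finger_gap: 64.9
```

```bash
python3 go.py 483.4 -194.9 200 -6.3;  python3 zoom.py scene 340 225 200 160 b4.png
```

```text
now [475.2 203.5 204.5] jaw 1.94 q7 -0.35 gap 64.9 t 24.125 F [ 0.1 -0.1 -0.5]
turn [ 0.26 -0.16  8.24] shift cm [-39.85  -0.53   0.35]
```

View pics/b4.png

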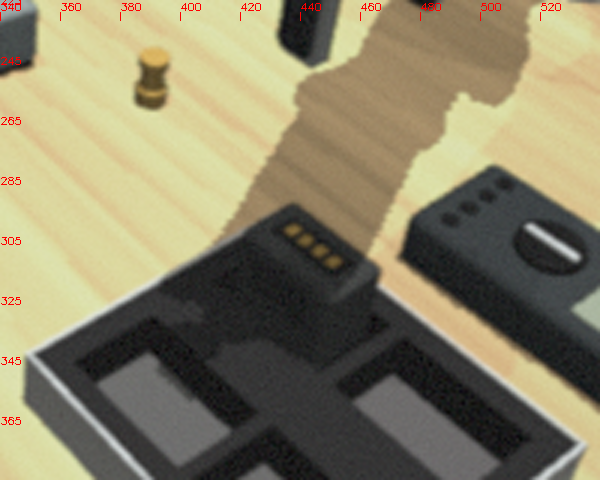

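Pack 1 stands upright in the pocket, its top at (445,308). Next is pack 2.

Request:
carry_out(
  commands=[
    [[0,0,1,-4,-0.1,0,6.5],[0,0,2,-9,-0.1,0,6.5],[0,0,3,-14,-0.2,0,6.5],[0,0,4,-19,-0.2,0,6.5],[0,0,5,-24,-0.3,0,6.5],[0,0,6,-29,-0.4,0,6.5],[0,0,7,-34,-0.4,0,6.5],[0,0,8.2,-38,-0.5,0,6.5],[0,0,8.2,-39.8,-0.5,1,6.5],[0,0,8.2,-39.8,-0.5,3,6.5],[0,0,8.2,-39.8,-0.5,3,6.5]],
  ],
)

```text
time: 25.55
ee_pos: [480.0, -194.5, 169.8]
eef_rot: [-0.003, 0.745, 0.667, -0.002]
ft_force: [-0.4, -0.8, -0.6]
finger_gap: 64.8
```

```bash
python3 go.py 483.8 -194.9 87 -6.3;python3 zoom.py scene 220 90 120 120 b5.png
```

```text
now [ 480.  -194.5  169.8] jaw -6.29 q7 0.37 gap 64.8 t 25.55 F [-0.4 -0.8 -0.6]
turn [-0.36 -0.06  0.01] shift cm [-0.    0.44  8.28]
```

View pics/b5.png

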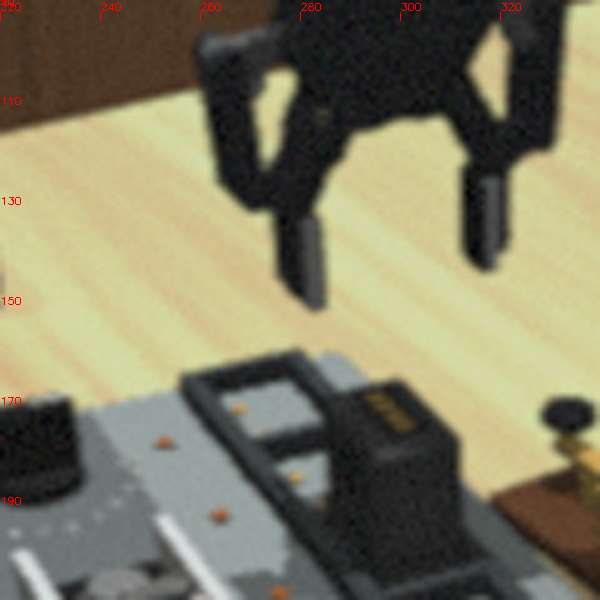

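Request:
carry_out(
  commands=[
    [[0,0,0,0,0.2,2.5,6.5],[0,0,0,0,0.2,5,6.5],[0,0,0,0,0.2,7,6.5],[0,0,0,0,0.2,8.2,6.5],[0,0,0,0,0.2,8.2,6.5],[0,0,0,0,0.2,8.2,6.5],[0,0,0,0,0.2,8.2,4.5],[0,0,0,0,0.2,8.2,3.6],[0,0,0,0,0.2,8.2,3.4],[0,0,0,0,0.2,8.2,3.4]],
  ],
)

```text
time: 26.85
ee_pos: [484.9, -195.5, 91.1]
eef_rot: [0.001, 0.745, 0.667, 0.0]
ft_force: [-0.5, 0.6, 6.7]
finger_gap: 37.3
```

```bash
python3 go.py 483.8 -194.9 87 -6.3
```

```text
now [ 484.9 -195.5   91.1] jaw -6.26 q7 0.42 gap 37.3 t 26.85 F [-0.5  0.6  6.7]
turn [0.09 0.01 0.04] shift cm [ 0.05 -0.11  0.41]
```

Request:
carry_out(
  commands=[
    [[0,0,0,0,0,-0.5,3.4],[0,0,0,0,0,-2,3.4],[0,0,0,0,0,-4.5,3.4],[0,0,0,0,0,-7.5,3.4],[0,0,0,0,0,-10.5,3.4],[0,0,0,0,0,-12,3.4],[0,0,0,0,0,-12,3.4]],
  ],
)

```text
time: 27.72
ee_pos: [484.6, -195.4, 211.3]
eef_rot: [0.001, 0.745, 0.668, 0.001]
ft_force: [0.4, -0.5, -2.4]
finger_gap: 37.5
```

```bash
python3 go.py 563.5 288 210 2;python3 - <<'E'
from h import *
for n in("scene","top"): cv2.imwrite(f"pics/{n}2.png",optics.camera(n)["img"][:,:,::-1])
E
```

```text
now [ 484.6 -195.4  211.3] jaw -6.25 q7 0.35 gap 37.5 t 27.725 F [ 0.4 -0.5 -2.4]
turn [ 0.13  0.02 -8.25] shift cm [48.91  2.58  0.12]
```

View pics/top2.png

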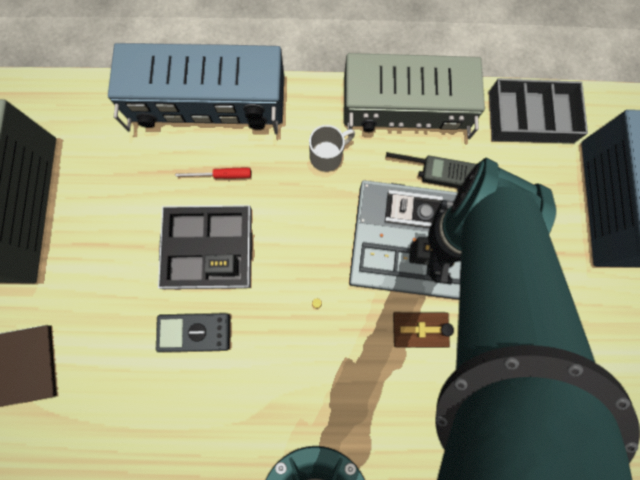

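View pics/scene2.png

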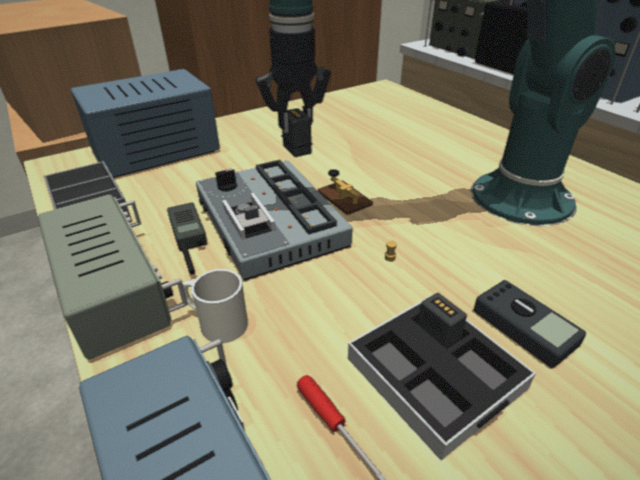

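The tray still hasn't moved (top view 163,207 to 250,287), pack 1 stands at (219,265), and all bays are now empty. I carry pack 2 to the far-left pocket.

Request:
carry_out(
  commands=[
    [[0,0,-1,4,0.2,0,3.4],[0,0,-2,9,0.5,0,3.4],[0,0,-3,14,0.8,0,3.4],[0,0,-4,19,1,0,3.4],[0,0,-5,24,1.3,0,3.4],[0,0,-6,29,1.6,0,3.4],[0,0,-7,34,1.8,0,3.4],[0,0,-8,39,2.1,0,3.4],[0,0,-8.2,44,2.4,0,3.4],[0,0,-8.2,48.9,2.6,1,3.4],[0,0,-8.2,48.9,2.6,4,3.4],[0,0,-8.2,48.9,2.6,6,3.4]],
  ],
)

```text
time: 29.32
ee_pos: [561.4, 288.3, 146.9]
eef_rot: [-0.001, 0.694, 0.72, -0.002]
ft_force: [-0.3, -0.5, -2.2]
finger_gap: 37.2
```

```bash
python3 go.py 563.5 288 70 2; python3 zoom.py top 145 195 120 100 b6.png; python3 zoom.py scene 340 285 200 160 b7.png
```

```text
now [561.4 288.3 146.9] jaw 2.07 q7 -0.38 gap 37.2 t 29.325 F [-0.3 -0.5 -2.2]
turn [-0.26  0.13  0.07] shift cm [-0.02  0.25  7.69]
```

View pics/b7.png

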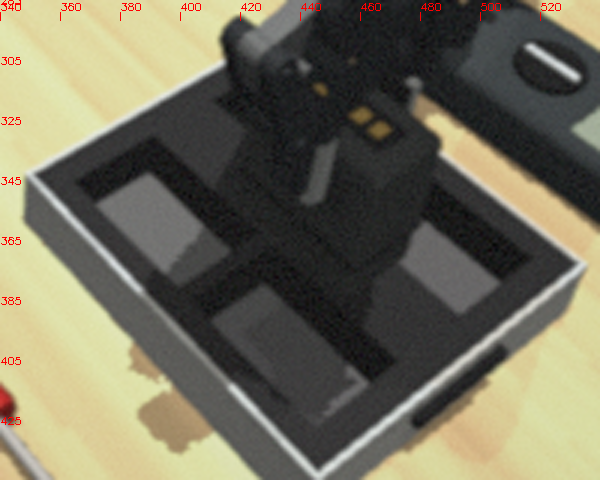

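Request:
carry_out(
  commands=[
    [[0,0,0,0,0.1,2,3.4],[0,0,0,0,0.1,4,3.4],[0,0,0,0,0.1,6,3.4],[0,0,0,0,0.1,7.2,3.4],[0,0,0,0,0.1,7.7,3.4],[0,0,0,0,0.1,7.7,3.4]],
  ],
)

```text
time: 30.18
ee_pos: [564.4, 288.0, 73.2]
eef_rot: [0.0, 0.695, 0.719, -0.0]
ft_force: [0.4, 0.5, -3.0]
finger_gap: 37.3
```

```bash
python3 go.py 563.5 288 47 2;  python3 zoom.py scene 340 285 200 160 b8.png
```

```text
now [564.4 288.   73.2] jaw 1.94 q7 -0.36 gap 37.3 t 30.175 F [ 0.4  0.5 -3. ]
turn [-0.    0.   -0.06] shift cm [ 0.   -0.09  2.62]
```

View pics/b8.png

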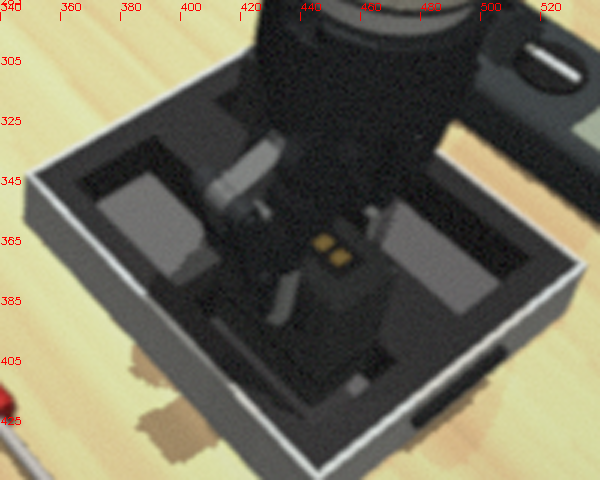

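In line with the pocket and no side forces, so I lower it on.

Request:
carry_out(
  commands=[
    [[0,0,0,0,0,0.8,3.4],[0,0,0,0,0,1.6,3.4],[0,0,0,0,0,2.2,3.4],[0,0,0,0,0,2.5,3.4],[0,0,0,0,0,2.7,3.4],[0,0,0,0,0,2.7,3.4]],
  ],
)

```text
time: 30.98
ee_pos: [564.1, 287.9, 47.2]
eef_rot: [-0.0, 0.695, 0.719, -0.0]
ft_force: [-1.3, -0.7, 3.6]
finger_gap: 37.5
```

Floor contact (+3.6 N). Release, lift.

Request:
carry_out(
  commands=[
    [[0,0,0,0,0,0,4.5],[0,0,0,0,0,0,6],[0,0,0,0,0,0,6.5],[0,0,0,0,0,0,6.5],[0,0,0,0,0,-2,6.5],[0,0,0,0,0,-5,6.5],[0,0,0,0,0,-9,6.5],[0,0,0,0,0,-13,6.5],[0,0,0,0,0,-16,6.5],[0,0,0,0,0,-16,6.5]],
  ],
)

```text
time: 32.22
ee_pos: [566.4, 288.8, 210.6]
eef_rot: [0.001, 0.695, 0.719, 0.004]
ft_force: [-0.2, -0.1, -0.6]
finger_gap: 64.8
```

```bash
python3 go.py 600.8 -172.5 200 -96.3;  python3 zoom.py scene 340 255 200 160 b9.png; python3 - <<'E'
from station import bot
print(bot.sense()["q"].round(2))
E
```

```text
now [566.4 288.8 210.6] jaw 1.93 q7 -0.39 gap 64.8 t 32.225 F [-0.2 -0.1 -0.6]
turn [ 0.11 -0.48 98.23] shift cm [-46.23   1.88   0.9 ]
[-0.67  0.51  0.18  1.85 -0.12  0.79 -0.39]
```

View pics/b9.png

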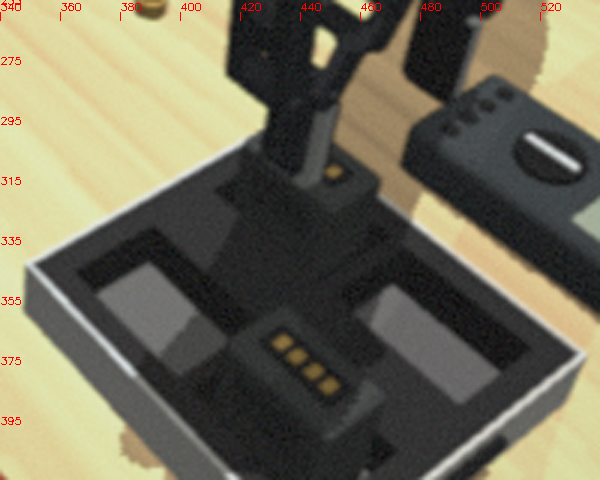

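Both packs stand in their pockets (tops at about 445,310 and 442,365). Now the catch, approached with the same jaw heading as before, 83.7°.

Request:
carry_out(
  commands=[
    [[0,0,-7,-4,0.2,0,5],[0,0,-14,-8,0.4,0,5],[0,0,-21,-12,0.6,0,5],[0,0,-28,-16,0.8,0,5],[0,0,-35,-20,1,0,5],[0,0,-42,-24,1.2,0,5],[0,0,-49,-28,1.4,0,5],[0,0,-56,-32,1.5,0,5],[0,0,-63,-36,1.6,0,5],[0,0,-70,-40,1.7,0,5],[0,0,-77,-44,1.8,0,5],[0,0,-81.8,-46.2,1.9,2,5]],
  ],
)

```text
time: 33.78
ee_pos: [599.1, -176.5, 186.4]
eef_rot: [0.001, 0.055, 0.998, -0.001]
ft_force: [-0.6, 0.0, -0.1]
finger_gap: 50.3
```

```bash
python3 go.py 600.9 -172 130 83.7
```

```text
now [ 599.1 -176.5  186.4] jaw 83.72 q7 1.56 gap 50.3 t 33.775 F [-0.6  0.  -0.1]
turn [-0.08  0.08  0.02] shift cm [-0.13  0.47  5.64]
```

Request:
carry_out(
  commands=[
    [[0,0,0,-0.1,0.4,2,5],[0,0,0,-0.1,0.4,5.6,5],[0,0,0,-0.1,0.4,5.6,5]],
  ],
)

```text
time: 34.15
ee_pos: [597.0, -168.6, 126.9]
eef_rot: [-0.004, 0.055, 0.999, 0.001]
ft_force: [0.2, -0.1, -0.1]
finger_gap: 49.8
```

```bash
python3 go.py 600.9 -172 80 83.7; python3 zoom.py scene 200 140 100 90 b10.png
```

```text
now [ 597.  -168.6  126.9] jaw 83.75 q7 1.53 gap 49.8 t 34.15 F [ 0.2 -0.1 -0.1]
turn [ 0.05 -0.49  0.05] shift cm [-0.47 -0.3   4.69]
```

View pics/b10.png

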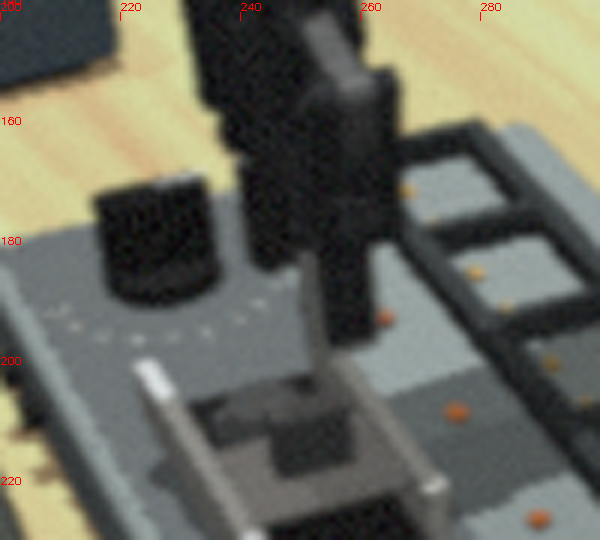

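Request:
carry_out(
  commands=[
    [[0,0,0,-0.2,-0.2,0,5],[0,0,0,-0.2,-0.2,0,5],[0,0,0,-0.2,-0.2,0,5]],
  ],
)

```text
time: 34.58
ee_pos: [602.8, -171.6, 131.3]
eef_rot: [0.001, 0.055, 0.999, -0.0]
ft_force: [1.2, -0.5, 0.1]
finger_gap: 50.0
```

```bash
python3 go.py 600.9 -172 80 83.7
```

```text
now [ 602.8 -171.6  131.3] jaw 83.74 q7 1.53 gap 50.0 t 34.575 F [ 1.2 -0.5  0.1]
turn [-0.02  0.1   0.04] shift cm [ 0.19 -0.06  5.13]
```

Request:
carry_out(
  commands=[
    [[0,0,0,0.1,0,1.5,5],[0,0,0,0.1,0,3,5],[0,0,0,0.1,0,4.3,5],[0,0,0,0.1,0,5,5],[0,0,0,0.1,0,5,5],[0,0,0,0.1,0,5,3],[0,0,0,0.1,0,5,1.5],[0,0,0,0.1,0,5,0.8],[0,0,0,0.1,0,5,0.8],[0,0,0,0.1,0,5,0.8]],
  ],
  squeeze=25,
)

```text
time: 35.83
ee_pos: [601.6, -172.2, 81.0]
eef_rot: [0.001, 0.055, 0.998, -0.0]
ft_force: [-0.6, -2.3, 5.2]
finger_gap: 11.0
```

```bash
python3 go.py 595.2 -223.9 80 83.7
```

```text
now [ 601.6 -172.2   81. ] jaw 83.71 q7 1.52 gap 11.0 t 35.825 F [-0.6 -2.3  5.2]
turn [-0.05  0.06  0.01] shift cm [ 0.07 -5.21  0.1 ]
```

Tab gripped (11.0 mm). I slide it back 52 mm, plus a little over to seat it on the stop.

Request:
carry_out(
  commands=[
    [[0,0,0,0,-0.6,0,0.8],[0,0,0,0,-1.4,0,0.8],[0,0,0,0,-2.2,0,0.8],[0,0,0,0,-3,0,0.8],[0,0,0,0,-3.8,0,0.8],[0,0,0,0,-4.6,0,0.8],[0,0,0,0,-5.2,0,0.8],[0,0,0,0,-5.6,0,0.8],[0,0,0,0,-5.7,0,0.8],[0,0,0,0,-5.7,0,0.8]],
  ],
)

```text
time: 37.08
ee_pos: [595.9, -224.1, 81.0]
eef_rot: [0.0, 0.054, 0.999, 0.002]
ft_force: [-1.2, 4.0, 6.1]
finger_gap: 11.2
```

```bash
python3 go.py 595.2 -223.9 80 83.7
```

```text
now [ 595.9 -224.1   81. ] jaw 83.85 q7 1.6 gap 11.2 t 37.075 F [-1.2  4.   6.1]
turn [0.25 0.01 0.15] shift cm [0.07 0.01 0.1 ]
```

Request:
carry_out(
  commands=[
    [[0,0,0,0,-0.3,0,0.8],[0,0,0,0,-0.3,0,0.8],[0,0,0,0,-0.3,0,0.8]],
  ],
)

```text
time: 37.45
ee_pos: [595.8, -224.2, 81.0]
eef_rot: [0.0, 0.053, 0.999, 0.004]
ft_force: [-1.5, 8.1, 8.8]
finger_gap: 11.1
```

Request:
carry_out(
  commands=[
    [[0,0,0,0,0.5,0,3],[0,0,0,0,0.5,0,4],[0,0,0,0,0.5,0,4],[0,0,0,0,0.5,-2,4],[0,0,0,0,0.5,-6,4],[0,0,0,0,0.5,-11,4],[0,0,0,0,0.5,-15,4],[0,0,0,0,0.5,-15,4]],
  ],
)

```text
time: 38.45
ee_pos: [598.0, -227.2, 235.8]
eef_rot: [0.005, 0.055, 0.998, -0.001]
ft_force: [0.8, 1.0, -0.3]
finger_gap: 39.7
```

```bash
python3 go.py 595.2 -223.9 300 83.7; python3 zoom.py scene 190 140 120 100 b11.png
```

```text
now [ 598.  -227.2  235.8] jaw 83.7 q7 1.64 gap 39.7 t 38.45 F [ 0.8  1.  -0.3]
turn [-0.13  0.55 -0.  ] shift cm [ 0.25  0.28 -6.42]
```

View pics/b11.png

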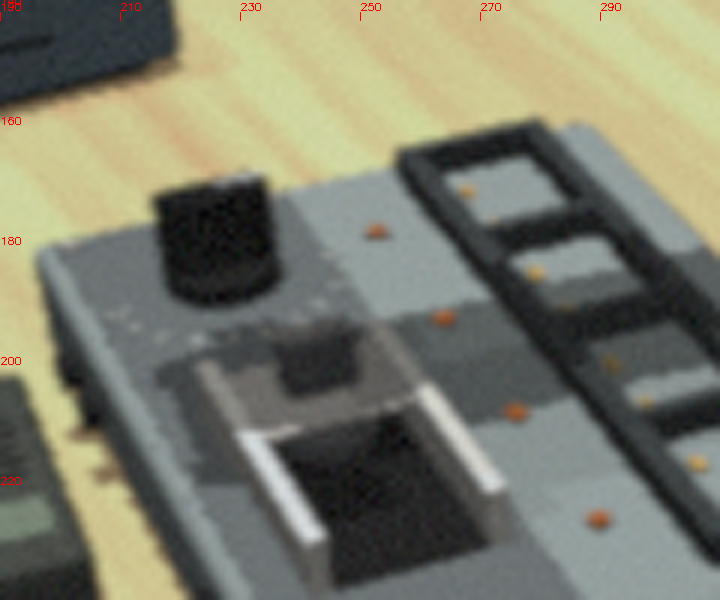

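The tab is back exactly where it started (zoom box 275–357, 335–395 in both pictures), with all bays empty and the knob aligned. One last look at everything.

```bash
python3 - <<'E'
from h import *
for n in("scene","top"): cv2.imwrite(f"pics/{n}3.png",optics.camera(n)["img"][:,:,::-1])
E
python3 zoom.py top 145 195 120 100 b12.png
```

```text
(no output)
```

View pics/scene3.png

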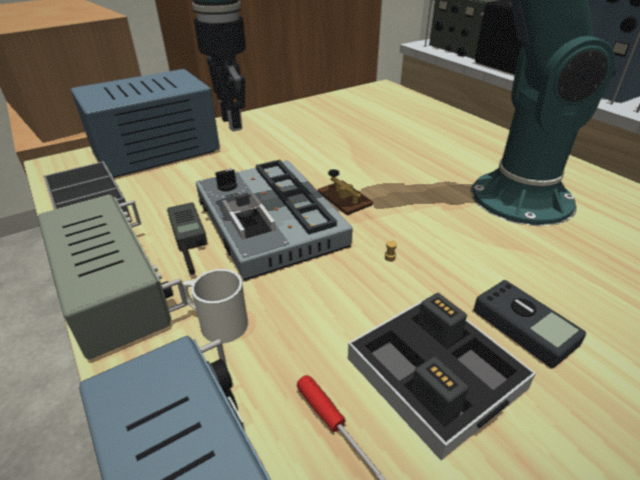

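View pics/b12.png

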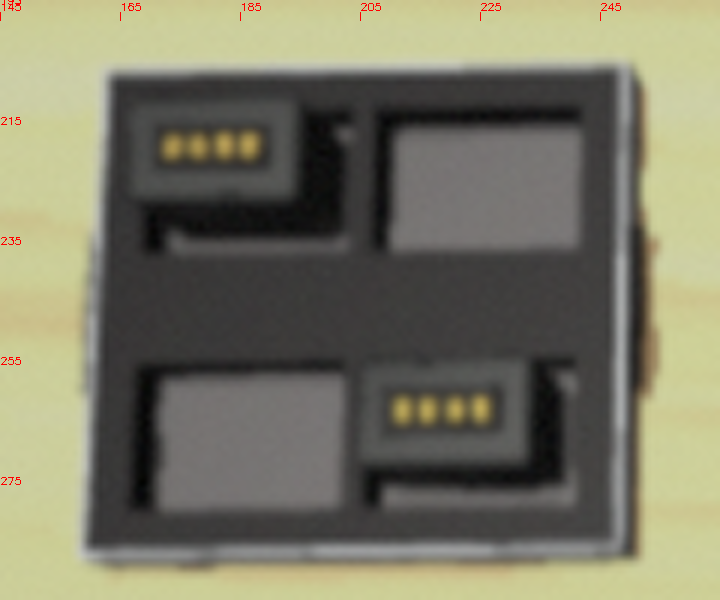

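```bash
python3 - <<'E'
from h import *
c=optics.camera("top")
for u in [(180.7,219.5),(218.7,263.7)]: print(onz(c,u,78).round(1))
print(order.job_done())
E
```

```text
[563.7 286.6  78. ]
[473.4 202.6  78. ]
the job is handed in; nothing more can be done
None
```

The job is done and handed in after about 38 s of robot time; no verdict is reported.

- **Knob:** I turned it about 2.4 rad anticlockwise until the wrist torque jumped to about 0.86 N m at the stop. The catch was still closed then.
- **Catch and button:** I slid the catch 52 mm open to its stop. I then pressed the button to a hard stop at 60 mm height, with 23 N at the end, while both packs were still in their bays.
- **Packs:** There were two. Each stands upright and released in its own tray pocket, diagonally opposite. The last top view, taken at the packs' expected top height, put them at (563.7, 286.6) and (473.4, 202.6) mm. That is within 2 mm of where I released them.
- **Finish:** The catch is back against its closed stop, 52 mm of travel with 8 N at the end. The tab appears where it was at the start, the bays are empty, and the arm is clear at about 236 mm height.
- **Bystanders:** The last pictures show nothing on the bench visibly moved, and I saw no tray shift. The bystanders were checked only by eye.

**Disagreement:** The scene camera put points 4 to 8 mm nearer to itself than the top camera did. Closing on the knob matched the top camera to about 1 mm, so I used that, nudging the pocket targets 1 to 3 mm towards the scene camera's reading. No check failed.

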